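# Soap workshop: put each vessel back on its own equipment

## Task

After the soap class all four pieces were left on the wrong equipment. Put the steel jug on the hotplate, the glass beaker on the magnetic stirrer, the plastic beaker on the scale's pan and the acrylic mould of soap on the wooden curing rack, each standing upright in the middle of its place; each place has room for one only, so the empty cork mat can serve as the spare spot. Set things down rather than dropping them, do not tip them over, and leave the small amber bottle where it stands.

Things in the scene. Friction and masses are not known exactly. Their poses are not given: they have to be found in the camera images.
- jug: Origin: centre of its underside, z up. Small straight-sided stainless steel melting jug, open at the top: outside diameter 62, height 80, wall 3, about 180 g. A thin loop handle sticks out on its +x side to 61 from the axis (between 15 and 72 above the base), a short lip on its -x side, so it is gripped from above across its y axis. All sizes in mm.
- glass: Origin: centre of its underside, z up. Small clear glass beaker, open at the top: outside diameter 50, height 70, wall 3, about 90 g; little spout at the rim on its +x side (reaches 32 from the axis). Grip it from above across its y axis.
- beaker: Origin: centre of its underside, z up. White plastic measuring beaker, open at the top, the tallest of the four: outside diameter 64, height 95, wall 3, about 90 g; spout at the rim on its +x side (reaches 41 from the axis), grey graduation ticks on the -x side. Grip it from above across its y axis.
- mould: Origin: centre of its underside, z up. Rectangular clear acrylic one-bar soap mould filled with set cream and brown marbled soap: 96 long (x) by 62 wide (y) by 48 high, about 300 g; the soap is 40 high from the base. Grip it from above across its 62 mm width (y axis).
- hotplate: Electric hotplate, switched off: steel body 150 by 130 with a knob on the front and a round dark cast plate of diameter 104. Fixed. Origin: on the table under the centre of the round plate; the plate's flat top is 62 above the origin. z up, its front (knob) faces its -x.
- stirrer: Magnetic stirrer: white body 150 by 120 with a knob and a dark display on the front and a square white ceramic plate 104 by 104 with a thin grey ring at its centre. Fixed. Origin: on the table under the centre of the plate; the plate's flat top is 62 above the origin. z up, front faces its -x.
- scale: Flat digital scale: white body 165 by 128, square steel pan 114 by 114, display and two buttons in front of the pan. Fixed. Origin: on the table under the centre of the pan; the pan's flat top is 28 above the origin. z up, display towards its -x.
- rack: Wooden curing rack of six pale slats (gaps 9), 150 (x) by 126 (y). Fixed. Origin: on the table under its centre; the slats' top is 28 above the origin. z up.
- mat: Round cork pot mat, diameter 130, 8 thick, empty at the start: the spare place. Fixed. Origin: on the table under its centre; its top is 8 above the origin.
- bottle: Small closed amber glass bottle with black cap standing on the table, diameter 36, height 78 (the only small bottle near the equipment). To be left alone. Origin: centre of its underside, z up.
Things that resemble listed ones, but are neither listed nor needed, are in the scene too. What is shaped like the beaker but green or purple is not meant.

How it is judged:
By the outcome, as a careful person would: the job done as asked, in the order asked, and still so for the second after the job is handed in, with the robot touching nothing.
It also fails if it takes over 144 s, if anything falls off the work surface, if the arm or the gripper's body presses on something with over 40 N, if the wrist force passes 120 N, or if a joint passes its speed limit or range.

## Robot

A 6-joint arm with a two-finger parallel gripper is mounted at the origin on the work surface. World frame = base frame: x ahead of the robot, y to its left, z up, the work surface at z = 0. Lengths are in mm, angles in rad, forces in N, time in s.
With the tool pointing down it reaches from about 275 to 1000 mm from the base axis. Payload 8.4 kg.
Tool frame: the origin (TCP) lies midway between the tips of the shut fingers; the grasp point (between the pads) lies 19 mm behind it; y points along the fingers, z is the direction in which the jaws open and shut, and the axes are right-handed (so a half turn about y gives the same grasp; the last joint's range is limited). The gripper opens to 85 mm and grips with 20 to 120 N. Pads are 22 mm wide; open, the fingers measure 114 mm over their backs; the gripper's body (76 mm by 85 mm) begins 54 mm behind the grasp point. The pads swing forward as they close: fully open they stand 13 mm farther back than shut.
Start: joints at [1.271, 0.353, 1.633, -0, 1.155, -0.002], TCP at [183.385, 597.493, 231.281] pointing down, gripper open.
Joint ranges: [-2.63, 2.63], [-0.92, 2.1], [0.06, 2.66], [-1.3, 4.44], [0, 2.69], [-3.02, 3.02]. Speed limits (rad/s): [2.22, 2.22, 2.79, 3.14, 3.14, 3.14].

## Interface

Orientations are given as [roll, pitch, yaw] about the fixed x, y, z axes, in that order (R = Rz(yaw) Ry(pitch) Rx(roll)).
In Python, from rig import r, imaging gives the robot as it stands. The module is installed in compiled form; this text tells all that it offers.
- The arm moves only by the tool send_rows, never from a script. Its argument "series" is a list of rows, each a list of 6 numbers: the shift along the tool's x, y, z in m, then the turn, a rotation vector about the tool's x, y, z in degrees. In form: [[dx, dy, dz, ax, ay, az], ...]. A call has 1 to 8 rows; each row shifts and turns the commanded pose from where the row before left it, along the tool's axes as they then stand; what a row does not reach is not made up. A row lasts 1/10 s, in which the tool goes at most 50 mm and 8.59 degrees, less where a joint would pass 70% of its speed; a pose out of reach is approached as far as the arm can. A call is refused whole if a number of a shift passes 0.05 or a number of a turn 8.59, either way. A call with a gripper value outside its range is refused whole. "gripper" is the opening, from 0 (shut) to 1 (fully open), set as the call begins (left out, the last holds). The fingers move at their own pace and stop on an object; "squeeze" is the grip in N (left out, the last holds). Time passes only in rows, so rows that do not move let the fingers close. It gives the time, the measured TCP pose, the force and the opening at its end, in the units of the state.
- r.sense(): the state, without advancing time (a new reading comes with each control period).
- imaging.grab_frame(name): name is "scene" or "top"; returns a dict with "frame" (400x640x3 uint8, red, green, blue), "depth" (400x640 float32, mm along the optical axis (not along the pixel's ray), 0 where there is no reading), "intrinsics" (3x3 intrinsics, pixels), "distortion" ([k1, k2, p1, p2, k3] as OpenCV has them; the pictures are not rectified), "origin" and "rotation" of the camera in the world. Camera axes: x right, y down, z forward; pixel columns grow to the right and rows downward; lengths in mm; the calibration is good to about 2 mm. A picture is of the moment at which its call begins.
- r.sign_off(): hands the job in, once; it reports no verdict.
The state is a dict: "clock": time; "qpos": joint angles; "qvel": joint speeds; "joint_efforts": joint torques, N m; "eef_pos": TCP position; "tcp_rot": TCP orientation; "contact_force": force on the tool from outside, world axes, zero at the start; "wrist_torque": the same for the moment, N m; "opening": opening from 0.0 (shut) to 1.0 (fully open).
Only numpy, scipy, OpenCV 4.12 (cv2) and the standard library are available. Lean on these libraries where they do the work, as an engineer would, in place of code of your own. Each camera call takes 0.05 s, during which the arm holds its last target.

## Working session

There is one attempt and no reset: what is moved stays moved. The work goes in short steps, Python scripts to look and compute and a tool call to move; the robot and the scene stay as the last step left them, time stands still between calls to the robot, and variables do not carry over. Pictures are saved under pics/ and viewed, and the job is handed in when it is done.

Besides the shell and the picture viewer there is one more tool, called after "Emit:" as a command line: name --pt "numbers of a row" for each row, then --argument value for the rest. send_rows: Moves the arm, as the interface text tells. Its arguments: {"type":"object","properties":{"series":{"type":"array","items":{"type":"array","items":{"type":"number"}}},"gripper":{"type":"number"},"squeeze":{"type":"number"}},"required":["series"]}

```bash
mkdir -p pics; cat > h.py <<'E'
import numpy as np, cv2
from rig import r, imaging
def save(n,f): cv2.imwrite('pics/'+n, cv2.cvtColor(f,cv2.COLOR_RGB2BGR))
def ray(c,u,v):
    p=cv2.undistortPoints(np.array([[[u,v]]],float),np.array(c['intrinsics'],float),np.array(c['distortion'],float))[0,0]
    d=np.array(c['rotation'])@np.array([p[0],p[1],1.0]); return np.array(c['origin'],float),d
def onz(c,u,v,z):
    o,d=ray(c,u,v); return o+d*(z-o[2])/d[2]
def pt(c,u,v):
    o,d=ray(c,u,v); return o+d*float(c['depth'][int(v),int(u)])
def cloud(c):
    h,w=c['depth'].shape
    uu,vv=np.meshgrid(np.arange(w),np.arange(h))
    p=cv2.undistortPoints(np.stack([uu,vv],-1).reshape(-1,1,2).astype(float),np.array(c['intrinsics'],float),np.array(c['distortion'],float)).reshape(-1,2)
    d=np.c_[p,np.ones(len(p))]@np.array(c['rotation']).T
    return (np.array(c['origin'])+d*c['depth'].reshape(-1,1)).reshape(h,w,3)
E
python3 - <<'E'
from h import *
print(r.sense())
for n in ['scene','top']:
    c=imaging.grab_frame(n); save(n+'0.png',c['frame']); np.save(n+'0.npy',c,allow_pickle=True)
    print(n,c['intrinsics'],c['distortion'],c['origin'],c['rotation'])
E
```

```text
{'clock': 0.0, 'qpos': array([ 1.27057498e+00,  3.53625252e-01,  1.63411121e+00,  5.89229963e-07,
        1.15519660e+00, -2.39255680e-03]), 'qvel': array([-0.00157064,  0.00167557,  0.00042343, -0.0012502 , -0.00261114,
       -0.00050197]), 'joint_efforts': array([-1.45331628e-04, -6.05238032e+01, -3.42078602e+01,  5.73000420e-05,
        8.99875537e-03,  1.74598597e-05]), 'eef_pos': array([183.2626634 , 597.04701145, 230.58578696]), 'tcp_rot': array([-1.57213673e+00,  3.74574904e-06, -2.97829028e-01]), 'contact_force': array([ 0.32178725,  0.45367098, -0.37363636]), 'wrist_torque': array([ 0.00926673, -0.00995015,  0.0101339 ]), 'opening': 0.9955234875965634}
scene [[517.72271058   0.         316.93040605]
 [  0.         517.72271058 198.69623685]
 [  0.           0.           1.        ]] [-0.00391398  0.          0.          0.          0.        ] [1377.69805477 -913.20126615  862.47784477] [-2.13227607  0.00702511  0.82034808]
top [[403.8058578    0.         319.0351873 ]
 [  0.         403.8058578  196.82469882]
 [  0.           0.           1.        ]] [-0.00038969  0.          0.          0.          0.        ] [ 304.08233371  -61.09280928 1311.73152688] [-3.00243405 -0.00736047 -1.5972633 ]
```

```bash
cat >> h.py <<'E'
from scipy.spatial.transform import Rotation as Rn
_g=imaging.grab_frame
def grab(n):
    c=dict(_g(n)); c['rotation']=Rn.from_euler('xyz',c['rotation']).as_matrix(); return c
def load(f):
    c=np.load(f,allow_pickle=True).item()
    if np.shape(c['rotation'])==(3,): c['rotation']=Rn.from_euler('xyz',c['rotation']).as_matrix()
    return c
E
python3 - <<'E'
from h import *
for n in ['scene','top']:
    c=load(n+'0.npy'); P=cloud(c); print(n,(c['depth']>0).mean()); 
    f=c['frame'].copy()
    cv2.imwrite('pics/%s_big.png'%n,cv2.cvtColor(cv2.resize(f,(800,500),interpolation=cv2.INTER_CUBIC),cv2.COLOR_RGB2BGR))
E
```

```text
scene 0.995921875
top 0.99611328125
```

View pics/scene0.png

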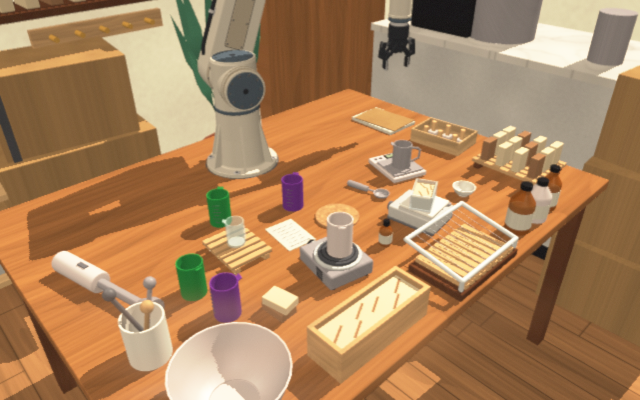

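View pics/top0.png

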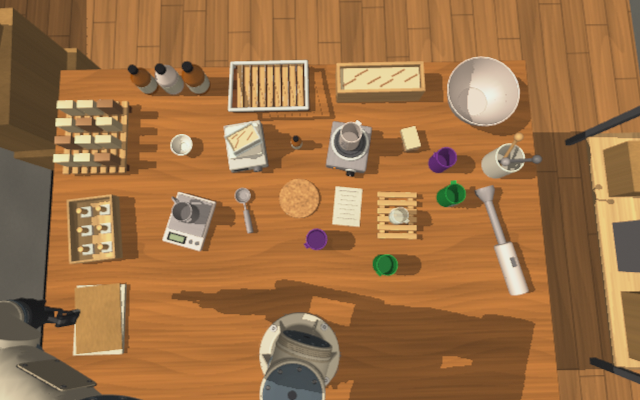

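```bash
python3 - <<'E'
from h import *
c=load('top0.npy'); d=load('scene0.npy')
rows=[]
def crop(c,u,v,s): return cv2.resize(c['frame'][v-s:v+s,u-s:u+s],(260,260),interpolation=cv2.INTER_CUBIC)
a=np.hstack([crop(c,190,215,36),crop(c,349,145,36),crop(c,245,145,36)])
b=np.hstack([crop(c,398,215,36),crop(d,340,240,45),crop(d,236,235,45)])
save('crops1.png',np.vstack([a,b]))
e=np.hstack([crop(d,400,155,40),crop(d,420,205,40),crop(c,297,190,60)]); save('crops2.png',e)
P=cloud(c)
for n,u,v in [('scale body',205,235),('hot',349,165),('hot plate',335,150),('stirrer',250,165),('rack slat',398,195),('mat',299,198),('table',270,200),('mouldtop',243,135),('rackglass',398,215),('jug in',185,212),('beaker in',349,137)]:
    print(n,P[v,u].round(1))
print(c['depth'].shape)
E
```

```text
scale body [371.4 290.7  19.3]
hot [ 580.8 -173.5   49.3]
hot plate [ 630.4 -130.2   51.5]
stirrer [588.9 142.4  48.2]
rack slat [ 483.2 -329.7   26.5]
mat [484.2 -10.2   8. ]
table [480.8  84.9   2. ]
mouldtop [672.4 155.4 100.2]
rackglass [ 418.3 -325.4   30.7]
jug in [445.4 352.2  30. ]
beaker in [ 667.4 -175.1   68.3]
(400, 640)
```

View pics/crops1.png

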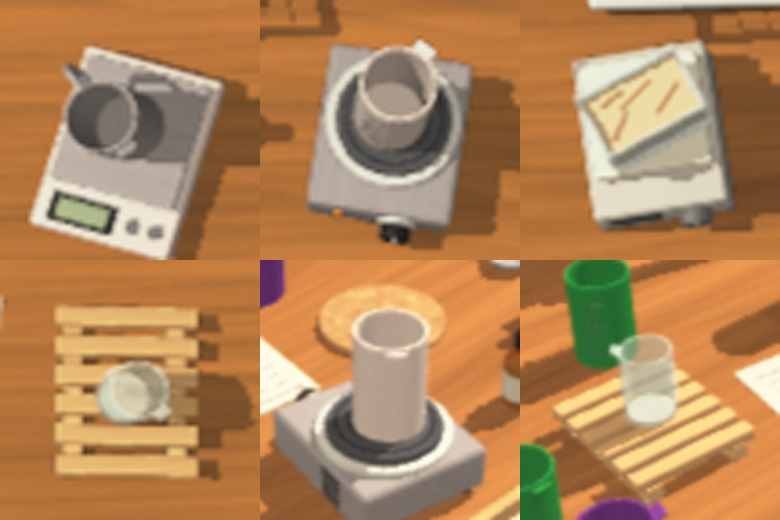

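View pics/crops2.png

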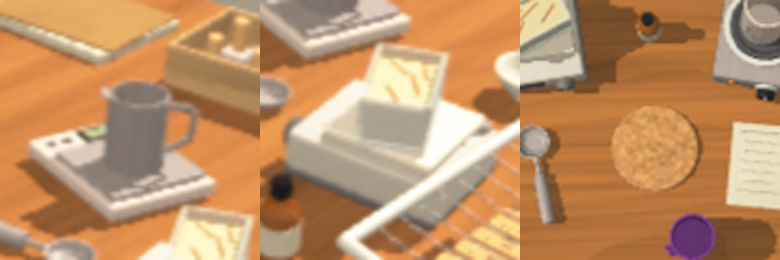

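```bash
python3 - <<'E'
from h import *
c=load('top0.npy'); d=load('scene0.npy')
T=cloud(c).reshape(-1,3); S=cloud(d).reshape(-1,3)
def near(P,x,y,R,z0,z1): return P[(np.hypot(P[:,0]-x,P[:,1]-y)<R)&(P[:,2]>z0)&(P[:,2]<z1)]
for n,x,y,zr in [('jug',445,352,108),('beaker',667,-175,157),('glass',418,-325,98),('mould',672,155,110)]:
    for k,P in (('T',T),('S',S)):
        q=near(P,x,y,75,zr-8,zr+12)
        print(n,k,len(q), q.mean(0).round(1) if len(q) else '', 'zmed/99 %s'%np.percentile(q[:,2],[50,99]).round(1) if len(q) else '')
        if len(q)>5:
            print('   minAreaRect',[np.round(a,1) for a in cv2.minAreaRect(q[:,:2].astype(np.float32))], 'minCirc',cv2.minEnclosingCircle(q[:,:2].astype(np.float32)))
for n,x,y,z0,z1,R in [('hotplate',640,-140,55,66,100),('hotbody',640,-140,42,55,130),('stirplate',640,140,56,66,90),('stirbody',640,140,40,55,120),('scalepan',440,320,23,32,110),('scale',430,310,12,32,140),('rack',430,-322,22,33,110),('mat',484,-10,5,12,80)]:
    for k,P in (('T',T),('S',S)):
        q=near(P,x,y,R,z0,z1)
        if len(q)>5: print(n,k,len(q),'z',np.percentile(q[:,2],[10,50,90]).round(1),[np.round(a,1) for a in cv2.minAreaRect(q[:,:2].astype(np.float32))])
E
```

```text
jug T 112 [439.1 335.8 106.5] zmed/99 [106.3 114.8]
   minAreaRect [array([441.4, 337.6]), array([69.7, 60.5]), np.float64(77.7)] minCirc ((443.7412414550781, 338.6896667480469), 42.284297943115234)
jug S 108 [440.9 333.5 105.1] zmed/99 [104.6 111.3]
   minAreaRect [array([442.6, 335. ]), array([67. , 69.4]), np.float64(80.2)] minCirc ((446.99237060546875, 338.2215576171875), 42.79719161987305)
beaker T 119 [ 662.  -178.7  155.9] zmed/99 [156.7 161.5]
   minAreaRect [array([ 658.9, -174.7]), array([65.6, 63. ]), np.float64(3.5)] minCirc ((661.475341796875, -177.23524475097656), 36.13837432861328)
beaker S 195 [ 659.2 -176.5  154.7] zmed/99 [155.3 160.3]
   minAreaRect [array([ 657.5, -176.8]), array([65.2, 68.8]), np.float64(8.0)] minCirc ((661.4473266601562, -178.13531494140625), 38.26503372192383)
glass T 68 [ 410.7 -322.5   97.4] zmed/99 [ 97.8 103.4]
   minAreaRect [array([ 413.9, -319.4]), array([49.3, 46. ]), np.float64(88.6)] minCirc ((413.1080627441406, -321.77685546875), 27.5981502532959)
glass S 137 [ 413.8 -322.1   95.5] zmed/99 [ 95.7 102. ]
   minAreaRect [array([ 412.1,
[... 1395 characters left out ...]
2.9]), np.float64(72.1)]
scalepan S 416 z [24.  27.7 30.8] [array([423.8, 335.7]), array([124.4, 165. ]), np.float64(74.0)]
scale T 1605 z [18.3 24.6 29.8] [array([428.1, 299.2]), array([205. , 206.3]), np.float64(73.0)]
scale S 732 z [15.9 24.4 29.9] [array([416.9, 286.3]), array([211.4, 190.5]), np.float64(87.2)]
rack T 1108 z [25.  28.4 31.6] [array([ 420.7, -324.1]), array([125.4, 150. ]), np.float64(87.3)]
rack S 1237 z [23.9 27.8 30.6] [array([ 421.2, -323.7]), array([127.6, 156.3]), np.float64(86.2)]
mat T 1020 z [ 6.   8.5 11. ] [array([484.1, -12.4]), array([140.4, 148.8]), np.float64(6.7)]
mat S 461 z [ 6.2  8.6 10.7] [array([481. ,  -4.7]), array([131.4, 121.4]), np.float64(52.6)]
```

```bash
cat > m.py <<'E'
from h import *
from scipy.optimize import least_squares
def rim(c,x,y,zr,R,dz=7):
    P=cloud(c).reshape(-1,3)
    q=P[(np.hypot(P[:,0]-x,P[:,1]-y)<R+10)&(abs(P[:,2]-zr)<dz)]
    f=lambda p:(np.hypot(q[:,0]-p[0],q[:,1]-p[1])-(R-1.5))
    s=least_squares(f,[x,y],loss='soft_l1',f_scale=2)
    return s.x.round(1),len(q),np.median(abs(s.fun)).round(1),np.median(q[:,2]).round(1)
def prot(c,x,y,R,z0,z1,Rm):
    P=cloud(c).reshape(-1,3); dd=np.hypot(P[:,0]-x,P[:,1]-y)
    q=P[(dd>R)&(dd<Rm)&(P[:,2]>z0)&(P[:,2]<z1)]
    if not len(q): return 0
    v=q[:,:2]-[x,y]; v=v/np.linalg.norm(v,axis=1)[:,None]; m=v.mean(0)
    return len(q),np.degrees(np.arctan2(m[1],m[0])).round(1),np.linalg.norm(m).round(2)
E
python3 - <<'E'
from m import *
c=load('top0.npy'); d=load('scene0.npy')
for n,x,y,zr,R,z0,Rm in [('jug',438,335,108,31,75,66),('beaker',659,-176,157,32,142,45),('glass',413,-320,98,25,85,36)]:
    for k,C in(('T',c),('S',d)):
        s=rim(C,x,y,zr,R); print(n,k,*s, 'prot',prot(C,*s[0],R+3,z0,zr+4,Rm))
E
```

```text
jug T [440.4 335.7] 107 1.0 106.4 prot (30, np.float64(39.2), np.float64(0.4))
jug S [440.1 335.1] 99 1.9 105.1 prot (53, np.float64(43.9), np.float64(0.48))
beaker T [ 658.1 -175. ] 111 1.3 157.1 prot (12, np.float64(-37.0), np.float64(0.99))
beaker S [ 658.7 -175.9] 181 1.3 155.6 prot (8, np.float64(-37.7), np.float64(0.99))
glass T [ 413.6 -319.2] 64 0.8 98.0 prot (3, np.float64(-133.8), np.float64(0.99))
glass S [ 414.3 -320.3] 125 1.4 96.0 prot (5, np.float64(-136.2), np.float64(0.75))
```

```bash
cat > p.py <<'E'
import sys
from h import *
def plan(x,y,z,yaw,show=True):
    s=r.sense(); R=Rn.from_euler('xyz',s['tcp_rot'])
    cur=np.degrees(s['tcp_rot'][2]); d=np.array([x,y,z])-s['eef_pos']
    t=np.radians(yaw); 
    ty=R.as_matrix()[:,1]
    print('t %.1f pos %s yaw %.2f down %s open %.2f F %s q6 %.2f'%(s['clock'],s['eef_pos'].round(1),cur,ty.round(4),s['opening'],s['contact_force'].round(1),s['qpos'][5]))
    print('turn ay %.2f ; shift x %.4f y %.4f z %.4f ; q6 end %.2f'%(-((yaw-cur+180)%360-180),*(np.array([np.cos(t)*d[0]+np.sin(t)*d[1],-d[2],-np.sin(t)*d[0]+np.cos(t)*d[1]])/1000),np.arctan2(y,x)-np.pi/2-t))
if __name__=='__main__': plan(*map(float,sys.argv[1:5]))
E
python3 p.py 658.4 -175.4 230 -37
python3 - <<'E'
from m import *
for f,C in (('T','top0.npy'),('S','scene0.npy')):
    c=load(C);P=cloud(c).reshape(-1,3); x,y=440.2,335.4
    dd=np.hypot(P[:,0]-x,P[:,1]-y); q=P[(dd>44)&(dd<66)&(P[:,2]>60)&(P[:,2]<112)]; a=q.mean(0); print(f,len(q),a, np.degrees(np.arctan2(a[1]-y,a[0]-x)))
    x,y=414,-319.8
    dd=np.hypot(P[:,0]-x,P[:,1]-y); q=P[(dd>27)&(dd<36)&(P[:,2]>86)&(P[:,2]<104)]; print((q-[x,y,0]).round(0).tolist())
E
```

```text
t 0.1 pos [183.3 597.1 230.6] yaw -17.06 down [-4.0e-04 -1.2e-03 -1.0e+00] open 1.00 F [ 1.4  0.5 -0.4] q6 -0.00
turn ay 19.94 ; shift x 0.8443 y 0.0006 z -0.3310 ; q6 end -1.19
T 24 [481.9892559  367.24844441  83.56389227] 37.311764703156264
[[-18.0, -21.0, 99.0], [-18.0, -24.0, 99.0], [-21.0, -20.0, 101.0], [-24.0, -15.0, 99.0], [-24.0, -18.0, 98.0]]
S 31 [484.05459377 367.43789176  80.36554415] 36.149926702648706
[[-29.0, 10.0, 95.0], [-25.0, -18.0, 100.0], [-21.0, -17.0, 98.0], [-22.0, -20.0, 96.0], [-18.0, -23.0, 96.0], [23.0, -14.0, 97.0], [22.0, -17.0, 95.0], [13.0, -26.0, 92.0]]
```

Emit:
send_rows --pt "0 0 0 0 6.65 0" --pt "0 0 0 0 6.65 0" --pt "0 0 0 0 6.64 0" --pt "0.042 0 -0.0165 0 0 0" --pt "0.042 0 -0.0165 0 0 0" --pt "0.042 0 -0.0165 0 0 0" --pt "0.042 0 -0.0165 0 0 0" --pt "0.042 0 -0.0165 0 0 0" --gripper 1 --squeeze 40

```text
clock: 0.9
eef_pos: [301.9, 403.5, 231.0]
tcp_rot: [-1.571, -0.0, -0.645]
contact_force: [0.5, -0.1, 0.4]
opening: 1.0
```

Emit:
send_rows --pt "0.042 0 -0.0165 0 0 0" --pt "0.042 0 -0.0165 0 0 0" --pt "0.042 0 -0.0165 0 0 0" --pt "0.042 0 -0.0165 0 0 0" --pt "0.042 0 -0.0165 0 0 0" --pt "0.042 0 -0.0165 0 0 0" --pt "0.042 0 -0.0165 0 0 0" --pt "0.042 0 -0.0165 0 0 0"

```text
clock: 1.7
eef_pos: [490.8, 95.7, 231.2]
tcp_rot: [-1.571, 0.0, -0.646]
contact_force: [1.2, 0.9, 0.4]
opening: 1.003
```

Emit:
send_rows --pt "0.042 0 -0.0165 0 0 0" --pt "0.042 0 -0.0165 0 0 0" --pt "0.042 0 -0.0165 0 0 0" --pt "0.042 0 -0.0165 0 0 0" --pt "0.042 0 -0.0165 0 0 0" --pt "0.042 0 -0.0165 0 0 0" --pt "0 0 0 0 0 0" --pt "0 0 0 0 0 0"

```text
clock: 2.5
eef_pos: [631.7, -133.9, 230.4]
tcp_rot: [-1.571, 0.002, -0.648]
contact_force: [-1.1, 0.4, -1.1]
opening: 0.998
```

```bash
python3 p.py 658.4 -175.4 106 -37; python3 -c "
from h import *
c=grab('scene'); save('s1.png',c['frame'])"
```

```text
t 2.5 pos [ 631.7 -133.9  230.4] yaw -37.11 down [-1.5e-03  6.0e-04 -1.0e+00] open 1.00 F [-1.1  0.4 -1.1] q6 -1.13
turn ay -0.11 ; shift x 0.0463 y 0.1244 z -0.0171 ; q6 end -1.19
```

View pics/s1.png

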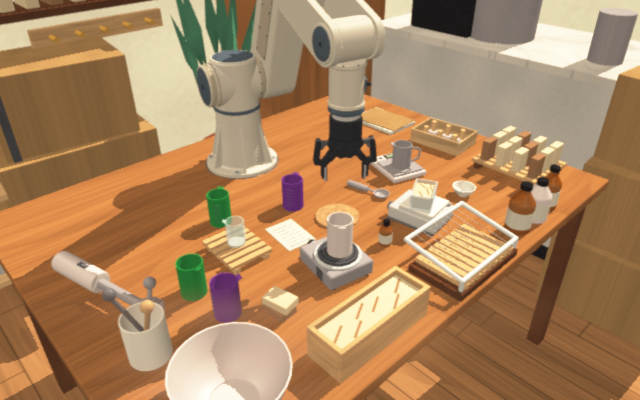

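```bash
python3 - <<'E'
from h import *
c=grab('scene'); s=r.sense(); print(s['clock'],s['eef_pos'],s['qpos'])
def proj(c,p):
    R=c['rotation'].T; return cv2.projectPoints(np.array([p],float),cv2.Rodrigues(R)[0],-R@np.array(c['origin']),np.array(c['intrinsics']),np.array(c['distortion'],float))[0].ravel()
for p in ([631,-134,230],[658,-175,157],[440,335,108]): print(proj(c,p))
save('s2.png',c['frame'])
E
```

```text
2.6 [ 631.22831977 -132.35338306  230.81658471] [-2.09175066e-01  3.84885674e-01  1.58741599e+00  3.42328959e-04
  1.17066345e+00 -1.13448356e+00]
[343.9287421  182.64513305]
[339.36914982 218.85056052]
[401.71541702 143.52151816]
```

View pics/s2.png

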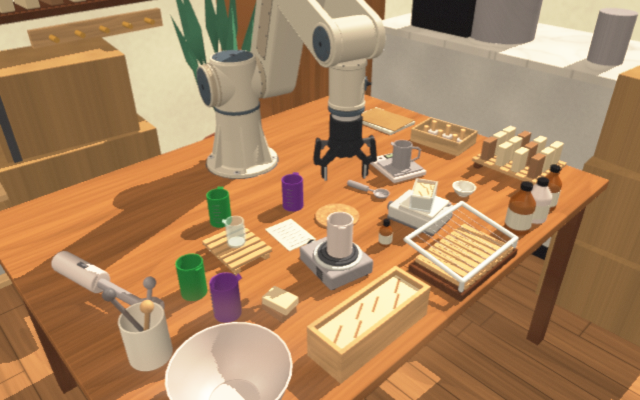

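Emit:
send_rows --pt "0.0235 0 -0.0085 0 0 0" --pt "0.0235 0 -0.0085 0 0 0" --pt "0 0.015 0 0 0 0" --pt "0 0.015 0 0 0 0" --pt "0 0 0 0 0 0"

```text
clock: 3.1
eef_pos: [656.9, -173.1, 198.1]
tcp_rot: [-1.573, 0.005, -0.645]
contact_force: [-0.2, -0.1, -0.4]
opening: 1.001
```

```bash
python3 p.py 658.4 -175.4 106 -37
```

```text
t 3.1 pos [ 656.9 -173.1  198.1] yaw -36.94 down [-0.0053  0.0017 -1.    ] open 1.00 F [-0.2 -0.1 -0.4] q6 -1.19
turn ay 0.06 ; shift x 0.0026 y 0.0921 z -0.0009 ; q6 end -1.19
```

Emit:
send_rows --pt "0.001 0.02 -0.0005 0 0 0" --pt "0.001 0.02 0 0 0 0" --pt "0 0.02 0 0 0 0" --pt "0 0.02 0 0 0 0" --pt "0 0.012 0 0 0 0" --pt "0 0 0 0 0 0" --pt "0 0 0 0 0 0"

```text
clock: 3.8
eef_pos: [660.7, -176.3, 109.8]
tcp_rot: [-1.571, -0.0, -0.645]
contact_force: [0.3, 0.7, 0.9]
opening: 1.003
```

Emit:
send_rows --pt "0 0 0 0 0 0" --pt "0 0 0 0 0 0" --pt "0 0 0 0 0 0" --pt "0 0 0 0 0 0" --pt "0 0 0 0 0 0" --pt "0 0 0 0 0 0" --gripper 0 --squeeze 30

```text
clock: 4.4
eef_pos: [661.4, -176.8, 110.8]
tcp_rot: [-1.57, -0.002, -0.646]
contact_force: [-0.2, 0.9, 6.2]
opening: 0.759
```

```bash
python3 p.py 658.4 -175.4 300 -37;python3 -c "
from h import *
c=grab('scene'); save('s3.png',cv2.resize(c['frame'][100:300,240:440],(600,600)))"
```

```text
t 4.4 pos [ 661.4 -176.8  110.8] yaw -37.00 down [ 2.e-03 -4.e-04 -1.e+00] open 0.76 F [-0.2  0.9  6.2] q6 -1.19
turn ay -0.00 ; shift x -0.0032 y -0.1892 z -0.0007 ; q6 end -1.19
```

View pics/s3.png

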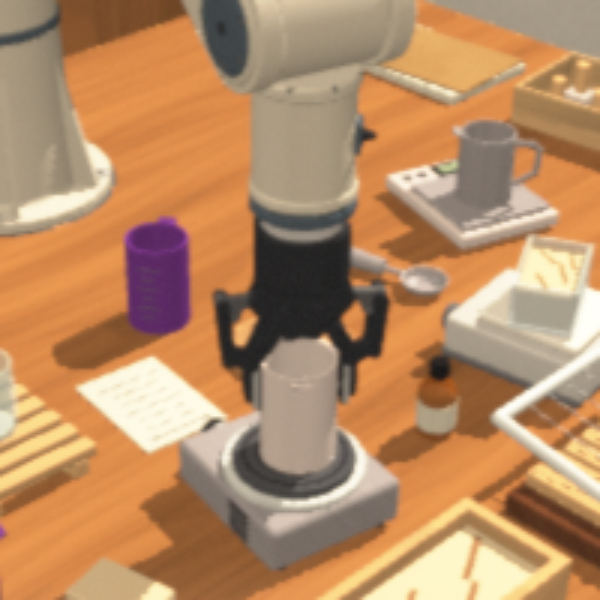

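Emit:
send_rows --pt "0 -0.01 0 0 0 0" --pt "0 -0.02 0 0 0 0" --pt "0 -0.03 0 0 0 0" --pt "0 -0.03 0 0 0 0" --pt "0 -0.03 0 0 0 0" --pt "0 -0.03 0 0 0 0"

```text
clock: 5.05
eef_pos: [660.4, -176.6, 261.3]
tcp_rot: [-1.571, -0.0, -0.646]
contact_force: [1.3, -0.1, -0.2]
opening: 0.757
```

```bash
cat > places.py <<'E'
from h import *
def blob(c,m,x,y,z,Rmax=200):
    k,l,st,ce=cv2.connectedComponentsWithStats(m.astype(np.uint8))
    return l,st,ce
if __name__=='__main__':
    for n in ('top','scene'):
        c=load(n+'0.npy'); hsv=cv2.cvtColor(c['frame'],cv2.COLOR_RGB2HSV)
        P=cloud(c)
        m=(np.hypot(P[...,0]-484,P[...,1]+11)<85)&(P[...,2]>4)&(P[...,2]<13)
        t=(np.hypot(P[...,0]-484,P[...,1]+11)<95)&(P[...,2]<3.5)
        print('mat hsv',np.median(hsv[m],0),'tab',np.median(hsv[t],0))
E
python3 places.py; python3 p.py 484 -11 290 -37
```

```text
mat hsv [ 15. 147. 214.] tab [ 14. 174. 187.]
mat hsv [ 17. 135. 245.] tab [ 13. 168. 226.]
t 5.0 pos [ 660.4 -176.6  261.3] yaw -37.01 down [ 4.e-04 -1.e-04 -1.e+00] open 0.76 F [ 1.3 -0.1 -0.2] q6 -1.19
turn ay -0.01 ; shift x -0.2405 y -0.0287 z 0.0261 ; q6 end -0.95
```

```bash
python3 - <<'E'
from h import *
for n in ('top','scene'):
    c=load(n+'0.npy'); hsv=cv2.cvtColor(c['frame'],cv2.COLOR_RGB2HSV).astype(int)
    P=cloud(c)
    m=(np.hypot(P[...,0]-484,P[...,1]+11)<110)&(hsv[...,1]<158)&(hsv[...,1]>100)&(hsv[...,2]>195)
    m=cv2.morphologyEx(m.astype(np.uint8),cv2.MORPH_OPEN,np.ones((3,3)))
    k,l,st,ce=cv2.connectedComponentsWithStats(m); i=1+st[1:,4].argmax()
    ct=max(cv2.findContours((l==i).astype(np.uint8),cv2.RETR_EXTERNAL,cv2.CHAIN_APPROX_NONE)[0],key=cv2.contourArea)
    e=cv2.fitEllipse(ct); print(n,st[i],e,onz(c,*e[0],8)); print(cv2.minEnclosingCircle(np.array([onz(c,*p[0],8)[:2] for p in ct],np.float32)))
# hotplate: arm still above maybe
c=grab('top'); save('t4.png',c['frame'])
E
```

```text
top [ 279  179   39   38 1122] ((298.3339538574219, 197.9314422607422), (37.08384323120117, 37.97308349609375), 45.953426361083984) [484.45093372  -8.00296241   8.        ]
((485.1493835449219, -7.863561630249023), 63.77997970581055)
scene [315 203  44  23 483] ((336.7164306640625, 214.97769165039062), (23.155113220214844, 40.825477600097656), 92.39774322509766) [486.32930466 -10.43441452   8.        ]
((486.3411560058594, -8.933694839477539), 66.01264190673828)
```

View pics/t4.png

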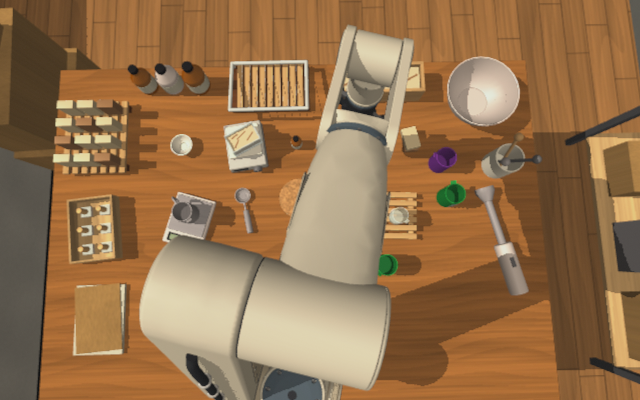

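```bash
python3 p.py 487 -10 57.5 -37
```

```text
t 5.1 pos [ 662.7 -177.3  267.2] yaw -37.01 down [ 0.0075 -0.0021 -1.    ] open 0.75 F [ 2.1 -0.5  3.9] q6 -1.19
turn ay -0.01 ; shift x -0.2410 y 0.2097 z 0.0279 ; q6 end -0.95
```

Emit:
send_rows --pt "-0.03 0 0.0035 0 0 0" --pt "-0.04 0.01 0.0045 0 0 0" --pt "-0.045 0.02 0.005 0 0 0" --pt "-0.045 0.02 0.005 0 0 0" --pt "-0.045 0.02 0.005 0 0 0" --pt "-0.035 0.02 0.004 0 0 0" --pt "0 0.01 0 0 0 0" --pt "0 0 0 0 0 0"

```text
clock: 5.9
eef_pos: [484.3, -10.2, 158.8]
tcp_rot: [-1.572, 0.001, -0.645]
contact_force: [-0.2, -1.4, -1.5]
opening: 0.756
```

```bash
python3 p.py 487 -10 57.5 -37
```

```text
t 5.9 pos [484.3 -10.2 158.8] yaw -36.93 down [-1.1e-03 -1.0e-04 -1.0e+00] open 0.76 F [-0.2 -1.4 -1.5] q6 -0.95
turn ay 0.07 ; shift x 0.0020 y 0.1013 z 0.0018 ; q6 end -0.95
```

Emit:
send_rows --pt "0.001 0.02 0.001 0 0 0" --pt "0 0.025 0 0 0 0" --pt "0 0.02 0 0 0 0" --pt "0 0.015 0 0 0 0" --pt "0 0.01 0 0 0 0" --pt "0 0 0 0 0 0" --pt "0 0 0 0 0 0"

```text
clock: 6.6
eef_pos: [487.5, -10.7, 69.9]
tcp_rot: [-1.57, -0.001, -0.646]
contact_force: [0.6, 0.5, -0.5]
opening: 0.759
```

```bash
python3 p.py 487 -10 57.5 -37; python3 -c "
from h import *
c=grab('scene'); save('s5.png',cv2.resize(c['frame'][100:300,240:440],(600,600)))"
```

```text
t 6.6 pos [487.5 -10.7  69.9] yaw -37.03 down [ 1.e-03 -1.e-04 -1.e+00] open 0.76 F [ 0.6  0.5 -0.5] q6 -0.95
turn ay -0.03 ; shift x -0.0008 y 0.0124 z 0.0003 ; q6 end -0.95
```

View pics/s5.png

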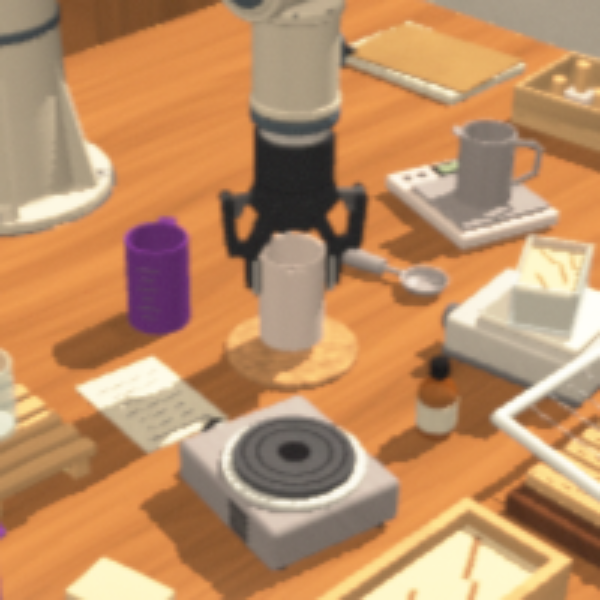

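Emit:
send_rows --pt "0 0.004 0 0 0 0" --pt "0 0.003 0 0 0 0" --pt "0 0.002 0 0 0 0" --pt "0 0.002 0 0 0 0" --pt "0 0 0 0 0 0" --pt "0 0 0 0 0 0"

```text
clock: 7.25
eef_pos: [486.6, -10.4, 58.3]
tcp_rot: [-1.571, 0.0, -0.646]
contact_force: [-0.6, 1.1, -1.3]
opening: 0.757
```

```bash
python3 - <<'E'
from m import *
from p import plan
plan(485,-9,57,-37)
for n in ('scene',):
    c=grab(n); np.save('scene1.npy',c,allow_pickle=True); P=cloud(c).reshape(-1,3)
    q=P[(np.hypot(P[:,0]-485,P[:,1]+9)<34)&(P[:,2]<110)&(P[:,2]>13)]; print(len(q),q[:,2].min(),q[:,2].max())
    f=lambda p:np.hypot(q[:,0]-p[0],q[:,1]-p[1])-32
    lo=q[:,2]<60; q=q[lo]; s=least_squares(f,[485,-9],loss='soft_l1'); print(s.x,len(q),np.median(abs(s.fun)))
    print(c['depth'].min())
E
```

```text
t 7.2 pos [486.6 -10.4  58.3] yaw -37.00 down [-1.e-04  0.e+00 -1.e+00] open 0.76 F [-0.6  1.1 -1.3] q6 -0.95
turn ay -0.00 ; shift x -0.0021 y 0.0013 z 0.0002 ; q6 end -0.94
711 13.071607796993248 109.62265879529048
[481.32310291  -8.49677982] 268 1.265114009111791
0.0
```

Emit:
send_rows --pt "0 0.001 0 0 0 0" --pt "0 0.001 0 0 0 0" --pt "0 0 0 0 0 0" --pt "0 0 0 0 0 0"

```text
clock: 7.7
eef_pos: [486.8, -10.4, 56.8]
tcp_rot: [-1.571, -0.0, -0.646]
contact_force: [-1.7, 0.6, 7.3]
opening: 0.755
```

```bash
python3 p.py 485 -9 57 -37
```

```text
t 7.7 pos [486.8 -10.4  56.8] yaw -37.00 down [ 4.e-04 -0.e+00 -1.e+00] open 0.76 F [-1.7  0.6  7.3] q6 -0.95
turn ay -0.00 ; shift x -0.0023 y -0.0002 z 0.0000 ; q6 end -0.94
```

Emit:
send_rows --pt "0 -0.0005 0 0 0 0" --pt "0 0 0 0 0 0" --pt "0 0 0 0 0 0" --pt "0 0 0 0 0 0" --pt "0 -0.01 0 0 0 0" --pt "0 -0.03 0 0 0 0" --pt "0 -0.045 0 0 0 0" --pt "0 -0.045 0 0 0 0" --gripper 1

```text
clock: 8.5
eef_pos: [485.9, -10.4, 188.5]
tcp_rot: [-1.571, 0.001, -0.646]
contact_force: [1.9, 0.2, -0.6]
opening: 0.996
```

```bash
python3 p.py 440.3 335.4 200 37; python3 -c "
from h import *
c=grab('scene'); save('s6.png',cv2.resize(c['frame'][100:300,240:440],(600,600)))"
```

```text
t 8.5 pos [485.9 -10.4 188.5] yaw -37.01 down [-0.0011  0.     -1.    ] open 1.00 F [ 1.9  0.2 -0.6] q6 -0.95
turn ay -74.01 ; shift x 0.1717 y -0.0115 z 0.3036 ; q6 end -1.57
```

View pics/s6.png

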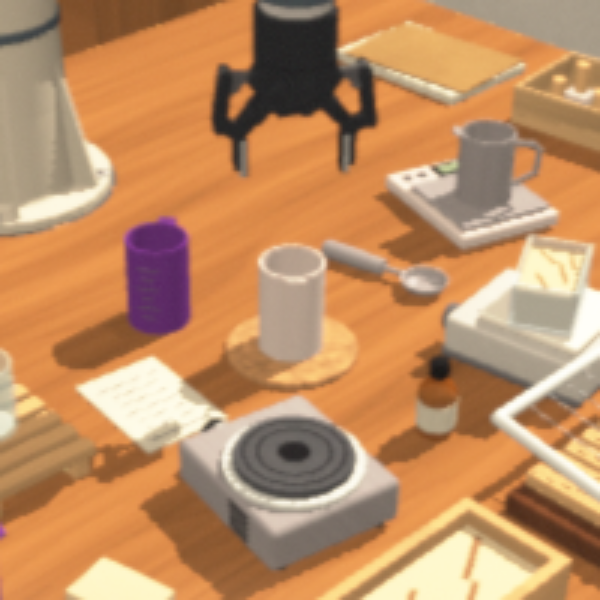

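Emit:
send_rows --pt "0 -0.005 0 0 -8.2 0" --pt "0 -0.005 0 0 -8.2 0" --pt "0 -0.005 0 0 -8.2 0" --pt "0 0 0 0 -8.2 0" --pt "0 0 0 0 -8.2 0" --pt "0 0 0 0 -8.2 0" --pt "0 0 0 0 -8.2 0" --pt "0 0 0 0 -8.2 0"

```text
clock: 9.35
eef_pos: [486.5, -10.4, 202.4]
tcp_rot: [-1.571, -0.0, 0.505]
contact_force: [0.2, -0.2, -0.5]
opening: 0.998
```

Emit:
send_rows --pt "0 0 0 0 -8.4 0" --pt "0.0245 0 0.0434 0 0 0" --pt "0.0245 0 0.0434 0 0 0" --pt "0.0245 0 0.0434 0 0 0" --pt "0.0245 0 0.0434 0 0 0" --pt "0.0245 0 0.0434 0 0 0" --pt "0.0245 0 0.0434 0 0 0" --pt "0.0245 0 0.0434 0 0 0"

```text
clock: 10.15
eef_pos: [440.0, 337.5, 202.6]
tcp_rot: [-1.571, -0.001, 0.646]
contact_force: [1.5, 0.9, -0.5]
opening: 1.002
```

```bash
python3 p.py 440.3 335.4 200 37
python3 - <<'E'
from m import *
c=grab('top'); d=grab('scene'); np.save('top2.npy',c,allow_pickle=True); np.save('scene2.npy',d,allow_pickle=True)
save('t7.png',c['frame'])
for k,C in(('T',c),('S',d)): s=rim(C,484,-9,103,32); print(k,s,prot(C,*s[0],35,88,107,45))
E
```

```text
t 10.2 pos [440.  337.5 202.6] yaw 37.01 down [ 7.e-04  4.e-04 -1.e+00] open 1.00 F [ 1.5  0.9 -0.5] q6 -1.57
turn ay 0.01 ; shift x -0.0011 y 0.0026 z -0.0018 ; q6 end -1.57
T (array([483.8,  -9.9]), 92, np.float64(1.3), np.float64(102.8)) (10, np.float64(-38.0), np.float64(0.99))
S (array([483.5, -10.5]), 124, np.float64(1.7), np.float64(101.0)) (15, np.float64(-22.8), np.float64(0.37))
```

View pics/t7.png

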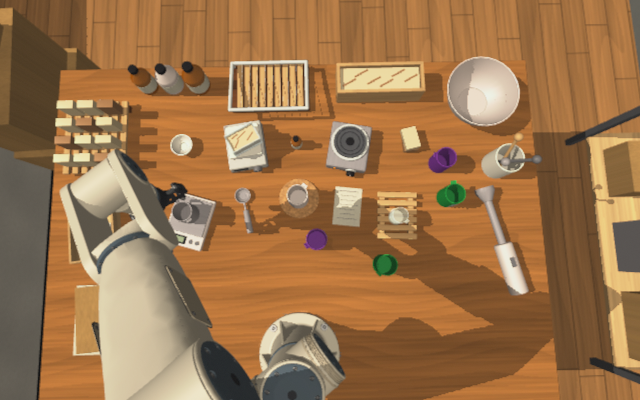

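Emit:
send_rows --pt "-0.001 0.01 -0.0015 0 0 0" --pt "0 0.025 0 0 0 0" --pt "0 0.025 0 0 0 0" --pt "0 0.025 0 0 0 0" --pt "0 0.025 0 0 0 0" --pt "0 0.02 0 0 0 0" --pt "0 0.01 0 0 0 0" --pt "0 0 0 0 0 0"

```text
clock: 11.05
eef_pos: [440.2, 331.8, 60.5]
tcp_rot: [-1.571, 0.003, 0.644]
contact_force: [0.1, -0.8, -0.1]
opening: 0.999
```

Emit:
send_rows --pt "0 0 0 0 0 0" --pt "0 0 0 0 0 0" --pt "0 0 0 0 0 0" --pt "0 0 0 0 0 0" --pt "0 0 0 0 0 0" --gripper 0 --squeeze 40

```text
clock: 11.55
eef_pos: [441.5, 334.0, 63.2]
tcp_rot: [-1.571, -0.002, 0.646]
contact_force: [-1.1, -1.5, 7.4]
opening: 0.73
```

```bash
python3 p.py 440.3 335.4 300 37
python3 - <<'E'
from m import *
c=load('top2.npy'); d=load('scene2.npy')
for k,C in(('T',c),('S',d)):
    P=cloud(C); hsv=cv2.cvtColor(C['frame'],cv2.COLOR_RGB2HSV).astype(int)
    m=(np.hypot(P[...,0]-650,P[...,1]+176)<80)&(hsv[...,2]<130)&(P[...,2]>52)
    m=cv2.morphologyEx(m.astype(np.uint8),cv2.MORPH_CLOSE,np.ones((3,3)))
    kk,l,st,ce=cv2.connectedComponentsWithStats(m); i=1+st[1:,4].argmax()
    ct=max(cv2.findContours((l==i).astype(np.uint8),cv2.RETR_EXTERNAL,cv2.CHAIN_APPROX_NONE)[0],key=cv2.contourArea)
    e=cv2.fitEllipse(ct); print(k,st[i],np.round(e[0],1),e[1],onz(C,*e[0],62).round(1),'rad',cv2.minEnclosingCircle(np.array([onz(C,*p[0],62)[:2] for p in ct],np.float32)),'z',np.median(P[l==i][:,2]))
    q=P.reshape(-1,3); q=q[(np.hypot(q[:,0]-650,q[:,1]+176)<65)&(q[:,2]>56)&(q[:,2]<70)]; print('cloud',np.median(q[:,2]),cv2.minEnclosingCircle(q[:,:2].astype(np.float32)),q.mean(0))
save('c8.png',np.hstack([cv2.resize(c['frame'][110:180,310:390],(400,350)),cv2.resize(d['frame'][220:290,295:375],(400,350))]))
E
```

```text
t 11.6 pos [441.5 334.   63.2] yaw 37.00 down [ 0.0017  0.001  -1.    ] open 0.73 F [-1.1 -1.5  7.4] q6 -1.57
turn ay 0.00 ; shift x -0.0001 y -0.2368 z 0.0019 ; q6 end -1.57
T [334 127  32  31 785] [349.8 141.6] (30.049314498901367, 31.390628814697266) [ 654.  -177.7   62. ] rad ((653.804443359375, -177.32081604003906), 51.590675354003906) z 62.782334569650175
cloud 62.57652384897415 ((656.34716796875, -178.15615844726562), 59.42680740356445) [ 655.5103565  -178.0856198    62.38879985]
S [318 240  40  26 841] [337.4 252.4] (25.55086326599121, 39.55607223510742) [ 662.2 -184.    62. ] rad ((660.9014282226562, -182.51707458496094), 52.84096145629883) z 62.88150650228272
cloud 62.72761586270843 ((657.7150268554688, -181.7822265625), 57.88362121582031) [ 660.49996145 -182.7658483    62.48087851]
```

View pics/c8.png

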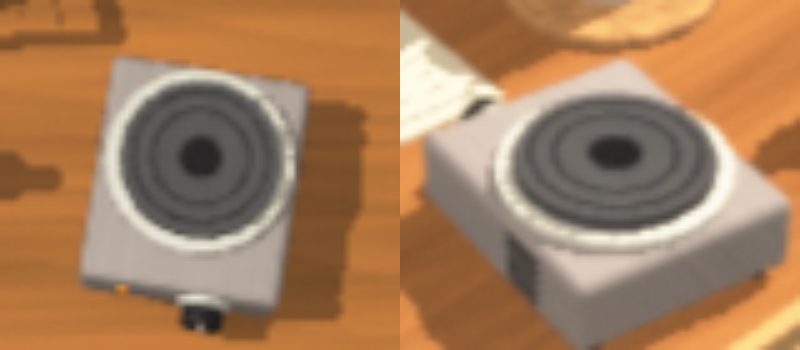

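```bash
python3 - <<'E'
from m import *
c=load('top2.npy'); d=load('scene2.npy')
pts=[]
for k,C,cx,cy in(('T',c,350,141),('S',d,338,250)):
    g=cv2.cvtColor(C['frame'],cv2.COLOR_RGB2GRAY).astype(float)
    w=g[cy-5:cy+6,cx-5:cx+6]; m=np.clip(75-w,0,None); v,u=np.mgrid[cy-5:cy+6,cx-5:cx+6]
    p=((u*m).sum()/m.sum(),(v*m).sum()/m.sum()); print(k,p,w.min(),onz(C,*p,62)); pts.append(ray(C,*p))
(o1,d1),(o2,d2)=pts
A=np.c_[d1,-d2]; t=np.linalg.lstsq(A,o2-o1,rcond=None)[0]; print(o1+d1*t[0],o2+d2*t[1])
E
python3 p.py 656 -179 220 37
```

```text
T (np.float64(349.67957117331747), np.float64(140.93686718284692)) 38.0 [ 656.23216245 -177.37370702   62.        ]
S (np.float64(337.6078566505858), np.float64(250.12956581667817)) 38.0 [ 655.97142653 -177.05330895   62.        ]
[ 656.16054223 -177.35005782   62.25417033] [ 656.20799542 -177.29460488   62.2623821 ]
t 11.6 pos [441.5 334.   63.2] yaw 37.00 down [ 0.0017  0.001  -1.    ] open 0.73 F [-1.1 -1.5  7.4] q6 -1.57
turn ay 0.00 ; shift x -0.1374 y -0.1568 z -0.5388 ; q6 end -2.48
```

Emit:
send_rows --pt "0 -0.01 0 0 0 0" --pt "0 -0.02 0 0 0 0" --pt "0 -0.03 0 0 0 0" --pt "0 -0.035 0 0 0 0" --pt "0 -0.035 0 0 0 0" --pt "0 -0.03 0 0 0 0" --pt "0 -0.01 0 0 0 0"

```text
clock: 12.25
eef_pos: [442.1, 334.6, 235.9]
tcp_rot: [-1.571, -0.006, 0.646]
contact_force: [0.1, -0.3, -2.2]
opening: 0.731
```

```bash
python3 p.py 656.2 -177.3 220 37
```

```text
t 12.2 pos [442.1 334.6 235.9] yaw 37.01 down [ 0.0047  0.0035 -1.    ] open 0.73 F [ 0.1 -0.3 -2.2] q6 -1.57
turn ay 0.01 ; shift x -0.1371 y 0.0159 z -0.5377 ; q6 end -2.48
```

Emit:
send_rows --pt "-0.006 0 -0.024 0 0 0" --pt "-0.01 0 -0.0395 0 0 0" --pt "-0.011 0 -0.0431 0 0 0" --pt "-0.011 0 -0.0431 0 0 0" --pt "-0.011 0 -0.0431 0 0 0" --pt "-0.011 0 -0.0431 0 0 0" --pt "-0.011 0 -0.0431 0 0 0" --pt "-0.011 0 -0.0431 0 0 0"

```text
clock: 13.05
eef_pos: [569.0, 25.2, 231.1]
tcp_rot: [-1.57, 0.001, 0.646]
contact_force: [0.1, 0.1, -1.1]
opening: 0.725
```

Emit:
send_rows --pt "-0.011 0 -0.0431 0 0 0" --pt "-0.011 0 -0.0431 0 0 0" --pt "-0.011 0 -0.0431 0 0 0" --pt "-0.011 0 -0.0431 0 0 0" --pt "-0.01 0.01 -0.0392 0 0 0" --pt "-0.001 0.02 -0.004 0 0 0" --pt "0 0.02 0 0 0 0" --pt "0 0 0 0 0 0"

```text
clock: 13.85
eef_pos: [652.4, -178.1, 177.6]
tcp_rot: [-1.565, 0.004, 0.645]
contact_force: [-0.7, 0.6, -2.4]
opening: 0.732
```

```bash
python3 p.py 656.2 -177.3 97.5 37
```

```text
t 13.8 pos [ 652.4 -178.1  177.6] yaw 36.95 down [-0.0067  0.0018 -1.    ] open 0.73 F [-0.7  0.6 -2.4] q6 -2.48
turn ay -0.05 ; shift x 0.0035 y 0.0801 z -0.0017 ; q6 end -2.48
```

Emit:
send_rows --pt "0.001 0.015 0 0 0 0" --pt "0.001 0.015 0 0 0 0" --pt "0 0.015 0 0 0 0" --pt "0 0.012 0 0 0 0" --pt "0 0.008 0 0 0 0" --pt "0 0 0 0 0 0" --pt "0 0 0 0 0 0"

```text
clock: 14.55
eef_pos: [656.8, -177.1, 116.9]
tcp_rot: [-1.571, -0.0, 0.646]
contact_force: [-0.0, 0.7, -1.5]
opening: 0.726
```

```bash
python3 p.py 656.2 -177.3 97.5 37; python3 -c "
from h import *
c=grab('scene'); save('s9.png',cv2.resize(c['frame'][130:330,240:440],(600,600)))"
```

```text
t 14.6 pos [ 656.8 -177.1  116.9] yaw 37.00 down [ 2.e-04 -0.e+00 -1.e+00] open 0.73 F [-0.   0.7 -1.5] q6 -2.48
turn ay -0.00 ; shift x -0.0006 y 0.0194 z 0.0002 ; q6 end -2.48
```

View pics/s9.png

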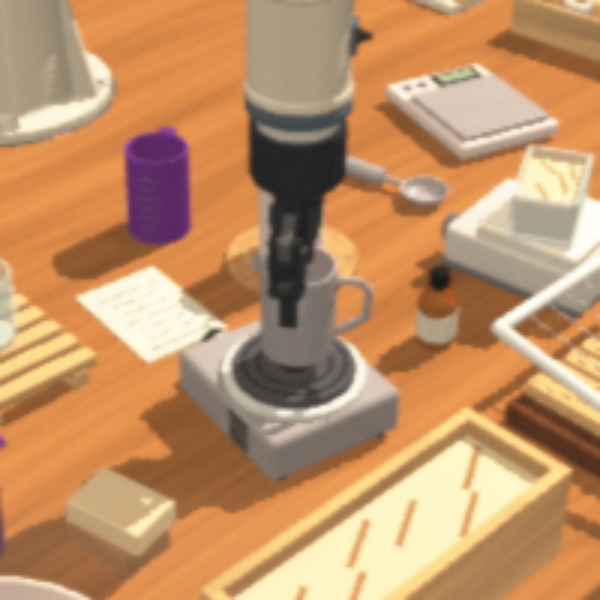

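Emit:
send_rows --pt "0 0.008 0 0 0 0" --pt "0 0.006 0 0 0 0" --pt "0 0.003 0 0 0 0" --pt "0 0.001 0 0 0 0" --pt "0 0 0 0 0 0" --pt "0 0 0 0 0 0"

```text
clock: 15.2
eef_pos: [656.7, -177.1, 99.0]
tcp_rot: [-1.571, -0.0, 0.646]
contact_force: [0.4, -0.5, -2.7]
opening: 0.726
```

Emit:
send_rows --pt "0 0.001 0 0 0 0" --pt "0 0 0 0 0 0" --pt "0 0 0 0 0 0"

```text
clock: 15.5
eef_pos: [656.6, -177.1, 97.8]
tcp_rot: [-1.571, -0.0, 0.646]
contact_force: [0.1, 0.7, -2.4]
opening: 0.723
```

Emit:
send_rows --pt "0 0.001 0 0 0 0" --pt "0 0 0 0 0 0" --pt "0 0 0 0 0 0"

```text
clock: 15.8
eef_pos: [656.7, -177.1, 97.3]
tcp_rot: [-1.571, -0.0, 0.646]
contact_force: [-2.8, 0.2, 4.8]
opening: 0.728
```

Emit:
send_rows --pt "0 -0.0005 0 0 0 0" --pt "0 0 0 0 0 0" --pt "0 0 0 0 0 0" --pt "0 0 0 0 0 0" --pt "0 -0.01 0 0 0 0" --pt "0 -0.03 0 0 0 0" --pt "0 -0.04 0 0 0 0" --pt "0 -0.04 0 0 0 0" --gripper 1

```text
clock: 16.6
eef_pos: [656.3, -177.0, 219.0]
tcp_rot: [-1.57, 0.0, 0.646]
contact_force: [0.5, 0.4, 0.6]
opening: 1.002
```

```bash
python3 p.py 483.7 -10.1 200 -37
```

```text
t 16.6 pos [ 656.3 -177.   219. ] yaw 37.00 down [-5.e-04  1.e-04 -1.e+00] open 1.00 F [0.5 0.4 0.6] q6 -2.48
turn ay 74.00 ; shift x -0.2383 y 0.0190 z 0.0294 ; q6 end -0.95
```

Emit:
send_rows --pt "0 0 0 0 8.2 0" --pt "0 0 0 0 8.2 0" --pt "0 0 0 0 8.2 0" --pt "0 0 0 0 8.2 0" --pt "0 0 0 0 8.2 0" --pt "0 0 0 0 8.2 0" --pt "0 0 0 0 8.2 0" --pt "0 0 0 0 8.2 0"

```text
clock: 17.4
eef_pos: [656.7, -177.1, 218.1]
tcp_rot: [-1.571, -0.001, -0.505]
contact_force: [-0.7, 0.4, -0.3]
opening: 1.0
```

Emit:
send_rows --pt "0 0 0 0 8.4 0" --pt "-0.04 0 0.005 0 0 0" --pt "-0.04 0 0.005 0 0 0" --pt "-0.04 0 0.005 0 0 0" --pt "-0.04 0 0.005 0 0 0" --pt "-0.04 0 0.005 0 0 0" --pt "-0.038 0.015 0.0045 0 0 0" --pt "0 0 0 0 0 0"

```text
clock: 18.2
eef_pos: [479.9, -8.0, 201.4]
tcp_rot: [-1.573, 0.004, -0.644]
contact_force: [0.2, -0.3, 0.8]
opening: 1.001
```

```bash
python3 p.py 483.7 -10.1 55 -37
python3 - <<'E'
from m import *
c=grab('top'); d=grab('scene'); np.save('top3.npy',c,allow_pickle=True); np.save('scene3.npy',d,allow_pickle=True)
save('t10.png',c['frame'])
for k,C in(('T',c),('S',d)): print('jug',k,rim(C,656,-177,142,31))
save('c10.png',np.hstack([cv2.resize(c['frame'][180:260,150:230],(400,400)),cv2.resize(d['frame'][140:190,360:440],(400,250)).copy() if 0 else cv2.resize(d['frame'][130:210,360:440],(400,400))]))
E
```

```text
t 18.2 pos [479.9  -8.  201.4] yaw -36.90 down [-3.9e-03  8.0e-04 -1.0e+00] open 1.00 F [ 0.2 -0.3  0.8] q6 -0.95
turn ay 0.10 ; shift x 0.0043 y 0.1464 z 0.0006 ; q6 end -0.95
jug T (array([ 658. , -178.1]), 105, np.float64(1.0), np.float64(141.0))
jug S (array([ 658.7, -179.1]), 194, np.float64(1.3), np.float64(140.5))
```

View pics/c10.png

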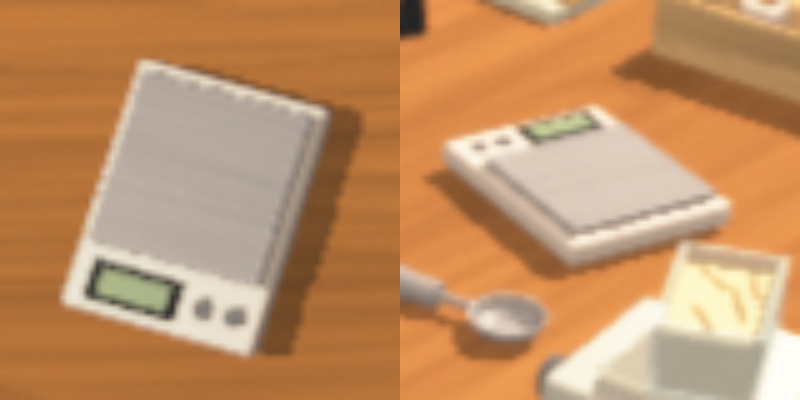

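View pics/t10.png

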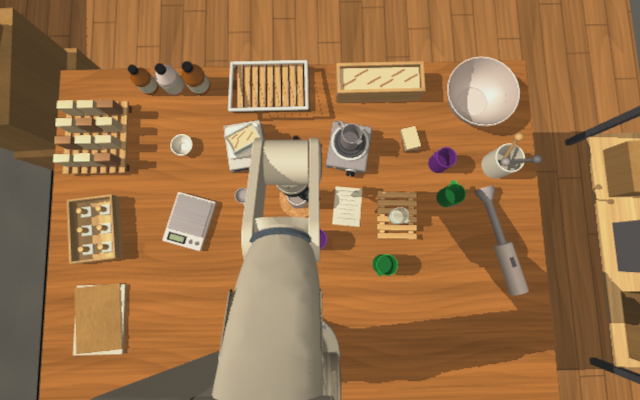

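```bash
python3 - <<'E'
from m import *
c=load('top3.npy'); d=load('scene3.npy')
for k,C in(('T',c),('S',d)):
    P=cloud(C); hsv=cv2.cvtColor(C['frame'],cv2.COLOR_RGB2HSV).astype(int)
    near=(np.hypot(P[...,0]-435,P[...,1]-325)<110)
    for name,m in (('pan',near&(hsv[...,1]<60)&(hsv[...,2]>120)&(hsv[...,2]<200)),('body',near&(P[...,2]>15)&(P[...,2]<40)&(hsv[...,1]<110))):
        m=cv2.morphologyEx(m.astype(np.uint8),cv2.MORPH_OPEN,np.ones((3,3)))
        kk,l,st,ce=cv2.connectedComponentsWithStats(m); i=1+st[1:,4].argmax()
        ct=max(cv2.findContours((l==i).astype(np.uint8),cv2.RETR_EXTERNAL,cv2.CHAIN_APPROX_NONE)[0],key=cv2.contourArea)
        q=np.array([onz(C,*p[0],28)[:2] for p in ct],np.float32)
        M=P[l==i]
        print(k,name,st[i],'rect',cv2.minAreaRect(q),'cloud',np.median(M[:,2]),M.mean(0).round(1))
E
```

```text
T pan [ 169  195   46   42 1349] rect ((434.561767578125, 332.43212890625), (122.18394470214844, 114.94281005859375), 73.4334716796875) cloud 27.704659858108016 [433.9 332.5  27.4]
T body [ 165  192   51   58 1979] rect ((418.2677001953125, 338.6698913574219), (127.51426696777344, 162.7257843017578), 73.15711975097656) cloud 26.033471949775958 [419.8 338.9  25.5]Traceback (most recent call last):
  File "<stdin>", line 8, in <module>
ValueError: attempt to get argmax of an empty sequence
```

Emit:
send_rows --pt "0.001 0.01 0 0 0 0" --pt "0.001 0.025 0 0 0 0" --pt "0 0.025 0 0 0 0" --pt "0 0.025 0 0 0 0" --pt "0 0.025 0 0 0 0" --pt "0 0.02 0 0 0 0" --pt "0 0.012 0 0 0 0" --pt "0 0 0 0 0 0"

```text
clock: 19.1
eef_pos: [485.4, -12.0, 58.7]
tcp_rot: [-1.572, 0.002, -0.647]
contact_force: [0.2, -0.9, -0.7]
opening: 0.995
```

```bash
python3 p.py 483.7 -10.1 55 -37
```

```text
t 19.1 pos [485.4 -12.   58.7] yaw -37.05 down [-0.0026  0.     -1.    ] open 0.99 F [ 0.2 -0.9 -0.7] q6 -0.95
turn ay -0.05 ; shift x -0.0025 y 0.0037 z 0.0005 ; q6 end -0.95
```

Emit:
send_rows --pt "0 0 0 0 0 0" --pt "0 0 0 0 0 0" --pt "0 0 0 0 0 0" --pt "0 0 0 0 0 0" --pt "0 0 0 0 0 0" --pt "0 0 0 0 0 0" --gripper 0 --squeeze 30

```text
clock: 19.7
eef_pos: [486.8, -11.5, 61.2]
tcp_rot: [-1.57, -0.002, -0.646]
contact_force: [0.1, -0.2, 7.1]
opening: 0.755
```

```bash
python3 p.py 435.5 333 230 -37; python3 - <<'E'
from m import *
c=load('top3.npy'); d=load('scene3.npy')
for n,C,p in (('T',c,[(148,75),(318,112),(262,285),(95,240)]),('S',d,[(488,165),(598,115),(712,192),(578,232)])):
    a=[]
    for x,y in p:
        u,v=((150+x/5-.4,180+y/5-.4) if n=='T' else (360+(x-400)/5-.4,130+y/5-.4))
        a.append(onz(C,u,v,28)[:2])
    a=np.array(a); print(n,a.round(1).tolist(),a.mean(0),np.linalg.norm(a-np.roll(a,1,0),axis=1))
E
```

```text
t 19.7 pos [486.8 -11.5  61.2] yaw -36.99 down [ 2.1e-03 -2.0e-04 -1.0e+00] open 0.75 F [ 0.1 -0.2  7.1] q6 -0.95
turn ay 0.01 ; shift x -0.2483 y -0.1688 z 0.2443 ; q6 end -0.27
T [[502.2, 372.5], [475.5, 263.5], [366.1, 297.8], [397.3, 403.7]] [435.26500557 334.37982588] [109.42869545 112.17487966 114.59703419 110.43339801]
S [[376.2, 292.7], [380.4, 404.5], [504.5, 371.8], [477.6, 265.6]] [434.67991423 333.65580825] [104.87890946 111.88865731 128.40757558 109.52727745]
```

Emit:
send_rows --pt "0 -0.01 0 0 0 0" --pt "0 -0.02 0 0 0 0" --pt "0 -0.03 0 0 0 0" --pt "0 -0.03 0 0 0 0" --pt "0 -0.025 0 0 0 0" --pt "0 -0.015 0 0 0 0" --pt "0 0 0 0 0 0"

```text
clock: 20.4
eef_pos: [487.1, -11.4, 192.9]
tcp_rot: [-1.568, -0.003, -0.646]
contact_force: [0.0, 0.4, -1.4]
opening: 0.755
```

```bash
python3 p.py 437.8 331.3 190 -37
```

```text
t 20.4 pos [487.1 -11.4 192.9] yaw -37.00 down [ 0.0043 -0.     -1.    ] open 0.76 F [ 0.   0.4 -1.4] q6 -0.95
turn ay 0.00 ; shift x -0.2456 y 0.0029 z 0.2440 ; q6 end -0.28
```

Emit:
send_rows --pt "-0.018 0 0.018 0 0 0" --pt "-0.033 0 0.033 0 0 0" --pt "-0.034 0 0.034 0 0 0" --pt "-0.034 0 0.034 0 0 0" --pt "-0.034 0 0.034 0 0 0" --pt "-0.034 0 0.034 0 0 0" --pt "-0.033 0 0.033 0 0 0" --pt "-0.0255 0.01 0.024 0 0 0"

```text
clock: 21.2
eef_pos: [436.1, 334.1, 180.4]
tcp_rot: [-1.569, -0.0, -0.645]
contact_force: [0.6, 0.7, -1.6]
opening: 0.752
```

Emit:
send_rows --pt "0 0.02 0 0 0 0" --pt "0 0.02 0 0 0 0" --pt "0 0.02 0 0 0 0" --pt "0 0.015 0 0 0 0" --pt "0 0.005 0 0 0 0" --pt "0 0 0 0 0 0" --pt "0 0 0 0 0 0"

```text
clock: 21.9
eef_pos: [436.8, 331.2, 100.6]
tcp_rot: [-1.571, -0.0, -0.646]
contact_force: [-0.3, -0.2, -0.9]
opening: 0.753
```

```bash
python3 p.py 437.8 331.3 81 -37
```

```text
t 21.9 pos [436.8 331.2 100.6] yaw -37.01 down [ 2.e-04  1.e-04 -1.e+00] open 0.75 F [-0.3 -0.2 -0.9] q6 -0.28
turn ay -0.01 ; shift x 0.0007 y 0.0196 z 0.0006 ; q6 end -0.28
```

Emit:
send_rows --pt "0.0005 0.007 0.0005 0 0 0" --pt "0 0.005 0 0 0 0" --pt "0 0.003 0 0 0 0" --pt "0 0.002 0 0 0 0" --pt "0 0.001 0 0 0 0" --pt "0 0 0 0 0 0" --pt "0 0 0 0 0 0"

```text
clock: 22.6
eef_pos: [437.4, 331.3, 82.4]
tcp_rot: [-1.571, -0.0, -0.646]
contact_force: [0.7, -0.2, -0.5]
opening: 0.755
```

Emit:
send_rows --pt "0 0.001 0 0 0 0" --pt "0 0 0 0 0 0" --pt "0 0 0 0 0 0"

```text
clock: 22.9
eef_pos: [437.4, 331.3, 81.3]
tcp_rot: [-1.571, -0.0, -0.646]
contact_force: [0.3, 1.0, -1.1]
opening: 0.754
```

Emit:
send_rows --pt "0 0.001 0 0 0 0" --pt "0 0 0 0 0 0" --pt "0 0 0 0 0 0"

```text
clock: 23.2
eef_pos: [437.5, 331.4, 81.2]
tcp_rot: [-1.57, -0.0, -0.646]
contact_force: [-1.6, -0.9, 8.7]
opening: 0.758
```

```bash
python3 -c "
from h import *
c=grab('scene'); save('s12.png',cv2.resize(c['frame'][100:220,330:490],(800,600)))"
```

```text
(no output)
```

View pics/s12.png

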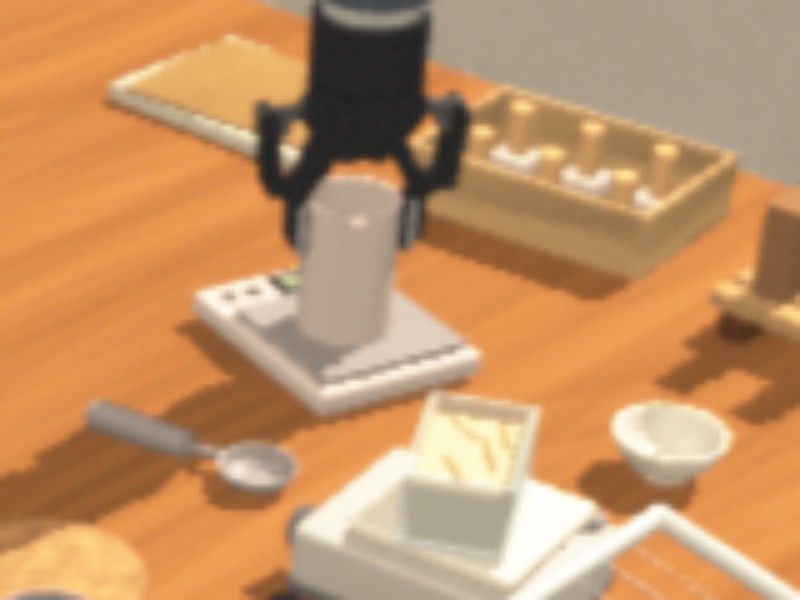

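Emit:
send_rows --pt "0 -0.0005 0 0 0 0" --pt "0 0 0 0 0 0" --pt "0 0 0 0 0 0" --pt "0 0 0 0 0 0" --pt "0 -0.01 0 0 0 0" --pt "0 -0.03 0 0 0 0" --pt "0 -0.045 0 0 0 0" --pt "0 -0.045 0 0 0 0" --gripper 1

```text
clock: 24.05
eef_pos: [436.9, 330.9, 212.5]
tcp_rot: [-1.572, 0.0, -0.646]
contact_force: [0.4, 1.5, -0.6]
opening: 0.998
```

```bash
python3 p.py 664.3 156 200 -62; python3 - <<'E'
from m import *
d=grab('scene'); print(rim(d,435,333,123,32))
for f in ('top0.npy','top3.npy','scene0.npy','scene3.npy'):
    c=load(f); P=cloud(c).reshape(-1,3); q=P[(np.hypot(P[:,0]-664,P[:,1]-156)<62)&(P[:,2]>95)&(P[:,2]<116)]; print(f,cv2.minAreaRect(q[:,:2].astype(np.float32)),np.percentile(q[:,2],[5,50,95]))
c=load('top0.npy'); d=load('scene0.npy')
save('c13.png',np.hstack([cv2.resize(c['frame'][115:175,215:275],(400,400)),cv2.resize(d['frame'][170:230,385:455],(400,400))]))
E
```

```text
t 24.1 pos [436.9 330.9 212.5] yaw -37.00 down [-9.e-04 -6.e-04 -1.e+00] open 1.00 F [ 0.4  1.5 -0.6] q6 -0.28
turn ay 25.00 ; shift x 0.2612 y 0.0125 z 0.1187 ; q6 end -0.26
(array([433.6, 331.7]), 92, np.float64(1.7), np.float64(121.1))
top0.npy ((664.2982177734375, 156.07041931152344), (63.447784423828125, 95.8979721069336), 27.719676971435547) [ 98.62963252 103.14812301 111.21753541]
top3.npy ((664.0913696289062, 155.90325927734375), (64.79537963867188, 95.8400650024414), 28.480655670166016) [ 98.07280667 103.151841   111.48600619]
scene0.npy ((664.4105224609375, 155.279541015625), (62.69744110107422, 104.7873764038086), 28.797643661499023) [ 97.91755389 103.75326653 111.78539412]
scene3.npy ((664.7763671875, 154.23587036132812), (62.439125061035156, 107.23881530761719), 28.41390037536621) [ 98.19228028 103.70197451 111.81011763]
```

View pics/c13.png

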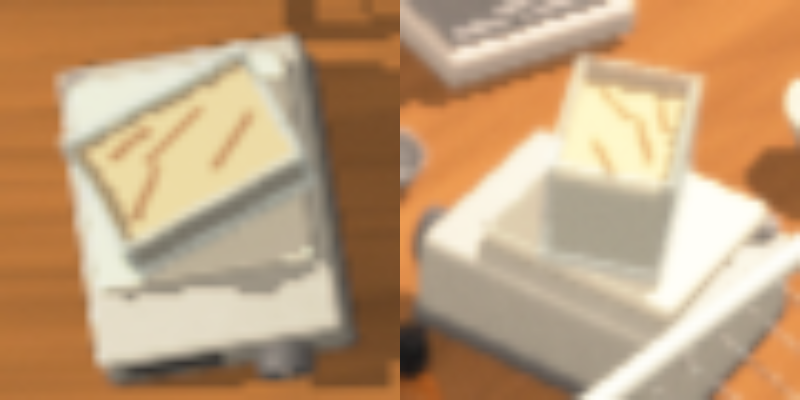

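Emit:
send_rows --pt "0 -0.005 0 0 8.3 0" --pt "0 -0.005 0 0 8.3 0" --pt "0 0 0 0 8.2 0" --pt "0.037 0 0.017 0 0 0" --pt "0.037 0 0.017 0 0 0" --pt "0.037 0 0.017 0 0 0" --pt "0.037 0 0.017 0 0 0" --pt "0.037 0 0.017 0 0 0"

```text
clock: 24.9
eef_pos: [600.9, 207.2, 221.4]
tcp_rot: [-1.57, -0.0, -1.079]
contact_force: [1.4, 0.0, 0.3]
opening: 1.003
```

Emit:
send_rows --pt "0.037 0 0.017 0 0 0" --pt "0.037 0 0.017 0 0 0" --pt "0 0.02 0 0 0 0" --pt "0 0.02 0 0 0 0" --pt "0 0 0 0 0 0"

```text
clock: 25.4
eef_pos: [663.0, 158.4, 178.1]
tcp_rot: [-1.575, 0.001, -1.079]
contact_force: [-0.3, -0.6, 0.3]
opening: 1.0
```

```bash
python3 p.py 664.2 156 70 -61.8; python3 - <<'E'
from m import *
c=grab('top'); print(rim(c,435,333,123,32)); save('t14.png',c['frame'])
E
```

```text
t 25.4 pos [663.  158.4 178.1] yaw -61.84 down [-0.0047 -0.0011 -1.    ] open 1.00 F [-0.3 -0.6  0.3] q6 -0.26
turn ay -0.04 ; shift x 0.0027 y 0.1081 z -0.0001 ; q6 end -0.26
(array([435., 333.]), 0, np.float64(nan), np.float64(nan))
  return _methods._mean(a, axis=axis, dtype=dtype,
  ret = ret.dtype.type(ret / rcount)
```

Emit:
send_rows --pt "0.0005 0.015 0 0 0 0" --pt "0 0.02 0 0 0 0" --pt "0 0.02 0 0 0 0" --pt "0 0.02 0 0 0 0" --pt "0 0.015 0 0 0 0" --pt "0 0.01 0 0 0 0" --pt "0 0 0 0 0 0" --pt "0 0 0 0 0 0"

```text
clock: 26.25
eef_pos: [665.3, 158.9, 81.3]
tcp_rot: [-1.57, -0.0, -1.079]
contact_force: [-0.3, -0.6, 0.0]
opening: 1.0
```

```bash
python3 p.py 664.2 156 70 -61.8; python3 - <<'E'
from m import *
d=grab('scene'); save('s15.png',cv2.resize(d['frame'][130:250,350:510],(800,600)))
E
```

```text
t 26.2 pos [665.3 158.9  81.3] yaw -61.80 down [ 7.e-04  1.e-04 -1.e+00] open 1.00 F [-0.3 -0.6  0. ] q6 -0.26
turn ay 0.00 ; shift x 0.0021 y 0.0113 z -0.0023 ; q6 end -0.26
```

View pics/s15.png

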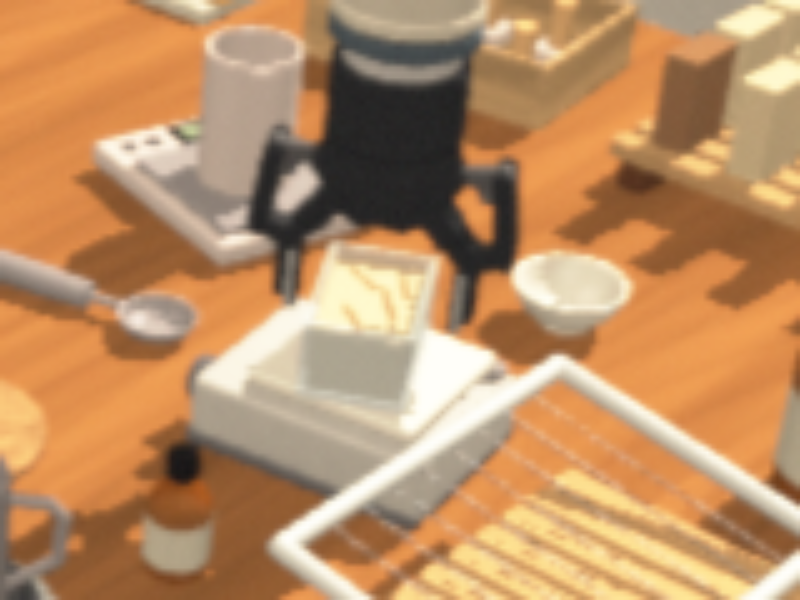

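View pics/t14.png

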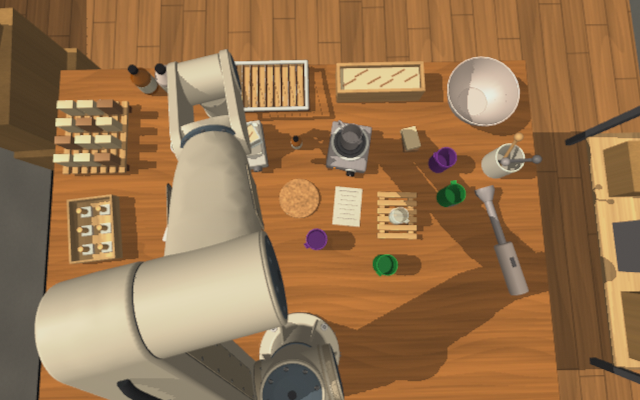

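Emit:
send_rows --pt "0.002 0 -0.0023 0 0 0" --pt "0 0.005 0 0 0 0" --pt "0 0.004 0 0 0 0" --pt "0 0 0 0 0 0" --pt "0 0 0 0 0 0"

```text
clock: 26.8
eef_pos: [663.6, 155.9, 71.5]
tcp_rot: [-1.571, 0.0, -1.079]
contact_force: [0.0, -1.0, 0.6]
opening: 0.998
```

Emit:
send_rows --pt "0 0 0 0 0 0" --pt "0 0 0 0 0 0" --pt "0 0 0 0 0 0" --pt "0 0 0 0 0 0" --pt "0 0 0 0 0 0" --pt "0 0 0 0 0 0" --gripper 0 --squeeze 50

```text
clock: 27.4
eef_pos: [664.2, 156.1, 72.2]
tcp_rot: [-1.57, -0.0, -1.079]
contact_force: [0.8, 0.3, 4.5]
opening: 0.721
```

```bash
python3 p.py 485 -9 200 -62;python3 - <<'E'
from m import *
d=grab('scene'); save('s16.png',cv2.resize(d['frame'][130:250,350:510],(800,600)))
E
```

```text
t 27.4 pos [664.2 156.1  72.2] yaw -61.80 down [ 9.e-04  3.e-04 -1.e+00] open 0.72 F [0.8 0.3 4.5] q6 -0.26
turn ay 0.20 ; shift x 0.0616 y -0.1278 z -0.2357 ; q6 end -0.51
```

View pics/s16.png

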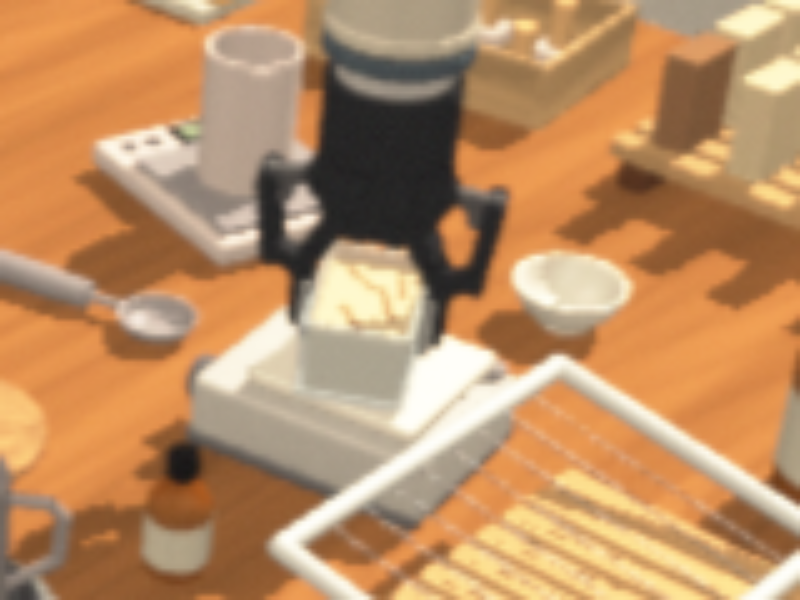

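Emit:
send_rows --pt "0 -0.008 0 0 0 0" --pt "0 -0.015 0 0 0 0" --pt "0 -0.025 0 0 0 0" --pt "0 -0.03 0 0 0 0" --pt "0 -0.02 0 0 0 0" --pt "0 -0.01 0 0 0 0" --pt "0 0 0 0 0 0"

```text
clock: 28.15
eef_pos: [664.4, 156.0, 181.7]
tcp_rot: [-1.568, -0.001, -1.079]
contact_force: [-0.5, 0.8, -2.2]
opening: 0.718
```

```bash
python3 p.py 485 -9 180 -61.8
```

```text
t 28.1 pos [664.4 156.  181.7] yaw -61.80 down [ 2.4e-03  5.0e-04 -1.0e+00] open 0.72 F [-0.5  0.8 -2.2] q6 -0.26
turn ay -0.00 ; shift x 0.0607 y 0.0017 z -0.2361 ; q6 end -0.51
```

Emit:
send_rows --pt "0.006 0 -0.024 0 0 0" --pt "0.01 0 -0.039 0 0 0" --pt "0.011 0 -0.043 0 0 0" --pt "0.011 0 -0.043 0 0 0" --pt "0.011 0 -0.043 0 0 0" --pt "0.0085 0.01 -0.033 0 0 0" --pt "0.0035 0.02 -0.011 0 0 0" --pt "0 0.03 0 0 0 0"

```text
clock: 28.95
eef_pos: [483.2, -10.6, 119.5]
tcp_rot: [-1.57, -0.001, -1.08]
contact_force: [-1.2, 0.3, -3.2]
opening: 0.72
```

Emit:
send_rows --pt "0 0.03 0 0 0 0" --pt "0 0.03 0 0 0 0" --pt "0 0.015 0 0 0 0" --pt "0 0.01 0 0 0 0" --pt "0 0 0 0 0 0" --pt "0 0 0 0 0 0"

```text
clock: 29.55
eef_pos: [484.7, -9.3, 34.9]
tcp_rot: [-1.571, 0.0, -1.079]
contact_force: [-0.2, 0.2, -2.3]
opening: 0.72
```

```bash
python3 p.py 485 -9 18.2 -61.8
```

```text
t 29.6 pos [484.7  -9.3  34.9] yaw -61.80 down [-2.e-04 -0.e+00 -1.e+00] open 0.72 F [-0.2  0.2 -2.3] q6 -0.51
turn ay 0.00 ; shift x -0.0001 y 0.0167 z 0.0004 ; q6 end -0.51
```

Emit:
send_rows --pt "0 0.006 0 0 0 0" --pt "0 0.005 0 0 0 0" --pt "0 0.002 0 0 0 0" --pt "0 0.002 0 0 0 0" --pt "0 0.001 0 0 0 0" --pt "0 0 0 0 0 0" --pt "0 0 0 0 0 0"

```text
clock: 30.25
eef_pos: [484.7, -9.3, 18.8]
tcp_rot: [-1.571, -0.0, -1.079]
contact_force: [0.8, 0.4, -3.4]
opening: 0.715
```

Emit:
send_rows --pt "0 0.001 0 0 0 0" --pt "0 0 0 0 0 0" --pt "0 0 0 0 0 0"

```text
clock: 30.55
eef_pos: [484.8, -9.3, 18.2]
tcp_rot: [-1.57, -0.0, -1.079]
contact_force: [-2.0, -0.4, 5.6]
opening: 0.719
```

Emit:
send_rows --pt "0 -0.0005 0 0 0 0" --pt "0 0 0 0 0 0" --pt "0 0 0 0 0 0" --pt "0 0 0 0 0 0" --pt "0 -0.015 0 0 0 0" --pt "0 -0.04 0 0 0 0" --pt "0 -0.045 0 0 0 0" --pt "0 -0.045 0 0 0 0" --gripper 1

```text
clock: 31.35
eef_pos: [484.1, -9.3, 164.6]
tcp_rot: [-1.572, 0.0, -1.079]
contact_force: [1.3, -0.9, 0.6]
opening: 0.997
```

Emit:
send_rows --pt "0 -0.02 0 0 8.35 0" --pt "0 0 0 0 8.35 0" --pt "0 0 0 0 8.35 0" --pt "0 0 0 0 8.35 0" --pt "0 0 0 0 8.35 0" --pt "0 0 0 0 8.35 0" --pt "0 0 0 0 8.35 0" --pt "0 0 0 0 8.35 0"

```text
clock: 32.15
eef_pos: [484.4, -9.3, 183.2]
tcp_rot: [-1.571, -0.0, -2.251]
contact_force: [-0.4, -0.0, -0.1]
opening: 0.997
```

Emit:
send_rows --pt "0 0 0 0 8.4 0" --pt "0 0 0 0 0 0"

```text
clock: 32.35
eef_pos: [484.5, -9.3, 183.2]
tcp_rot: [-1.571, -0.0, -2.393]
contact_force: [0.7, 0.0, -0.0]
opening: 0.999
```

```bash
python3 p.py 414 -319.8 180 -137; python3 - <<'E'
from m import *
c=grab('top'); d=grab('scene'); np.save('top4.npy',c,allow_pickle=True); np.save('scene4.npy',d,allow_pickle=True)
save('t17.png',c['frame'])
save('c17.png',np.hstack([cv2.resize(c['frame'][115:175,215:275],(400,400)),cv2.resize(d['frame'][170:240,385:455],(400,400))]))
save('c18.png',np.hstack([cv2.resize(c['frame'][185:245,368:428],(400,400)),cv2.resize(d['frame'][200:270,200:270],(400,400))]))
E
```

```text
t 32.4 pos [484.5  -9.3 183.2] yaw -137.13 down [-1.e-04  0.e+00 -1.e+00] open 1.00 F [ 0.7  0.  -0. ] q6 0.80
turn ay -0.13 ; shift x 0.2633 y 0.0032 z 0.1790 ; q6 end 0.16
```

View pics/t17.png

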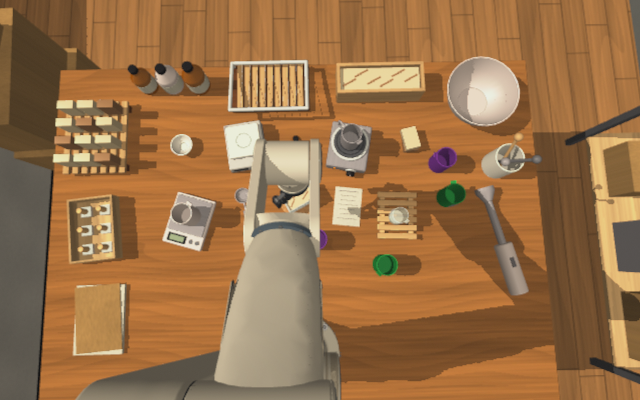

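View pics/c17.png

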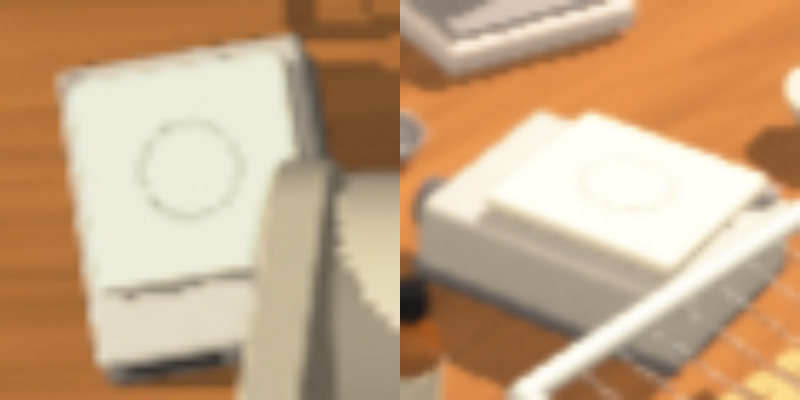

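View pics/c18.png

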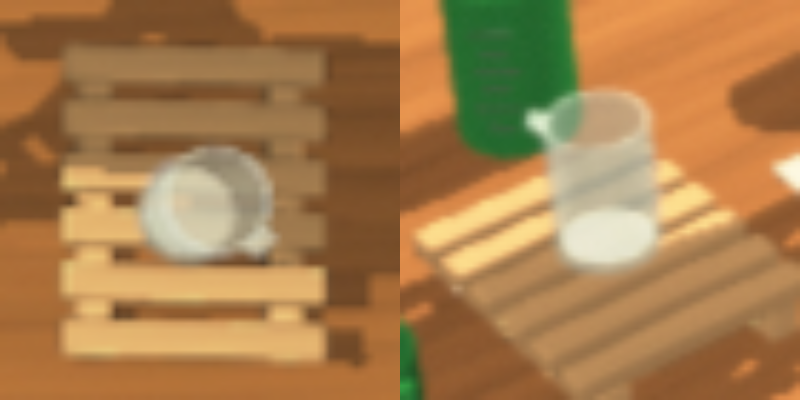

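```bash
python3 - <<'E'
from m import *
c=load('top4.npy'); d=load('scene4.npy')
u1=(243.07,139.9); u2=(424.5,201.8)
(o1,d1),(o2,d2)=ray(c,*u1),ray(d,*u2)
t=np.linalg.lstsq(np.c_[d1,-d2],o2-o1,rcond=None)[0]; print('ring',o1+d1*t[0],o2+d2*t[1],onz(c,*u1,62),onz(d,*u2,62))
P=cloud(c).reshape(-1,3); q=P[(abs(P[:,0]-668)<20)&(abs(P[:,1]-158)<20)]; print('plate z T',np.median(q[:,2]))
P=cloud(d).reshape(-1,3); q=P[(abs(P[:,0]-668)<20)&(abs(P[:,1]-158)<20)]; print('plate z S',np.median(q[:,2]))
a=onz(d,200+199/5.714-.4,200+115/5.714-.4,98);b=onz(d,200+133/5.714-.4,200+122/5.714-.4,98); print('S',a,b,np.degrees(np.arctan2(*(b-a)[[1,0]])),np.linalg.norm(b-a))
a=onz(c,368+215/6.667-.4,185+205/6.667-.4,98);b=onz(c,368+268/6.667-.4,185+243/6.667-.4,98); print('T',a,b,np.degrees(np.arctan2(*(b-a)[[1,0]])),np.linalg.norm(b-a))
for k,C in(('T',c),('S',d)): print('glass',k,rim(C,414,-320,98,25)); 
for k,C in(('T',c),('S',d)): print('beaker',k,rim(C,434,332,123,32)); 
E
```

```text
ring [667.95085651 162.03727992  61.85710318] [668.38501718 162.47588473  62.06179841] [667.9092558 162.0117697  62.       ] [668.33025264 162.55893546  62.        ]
plate z T 62.11070508479156
plate z S 60.636252377160986
S [ 411.88569977 -314.47903517   98.        ] [ 395.75738617 -339.58682067   98.        ] -122.71519042933618 29.841638564633513
T [ 411.10957098 -317.03440898   98.        ] [ 393.26854587 -340.09459208   98.        ] -127.72812788842133 29.15603233191117
glass T (array([ 413.5, -318.9]), 68, np.float64(0.7), np.float64(97.5))
glass S (array([ 414.5, -320.4]), 128, np.float64(1.4), np.float64(96.4))
beaker T (array([434.3, 332.1]), 111, np.float64(1.1), np.float64(121.7))
beaker S (array([433.6, 332.4]), 97, np.float64(1.7), np.float64(120.2))
```

```bash
python3 p.py 413.6 -319.2 180 -130
```

```text
t 32.5 pos [484.5  -9.3 183.2] yaw -136.75 down [-2.e-04  0.e+00 -1.e+00] open 1.00 F [ 0.9 -1.1  0.6] q6 0.79
turn ay -6.75 ; shift x 0.2830 y 0.0032 z 0.1449 ; q6 end 0.04
```

Emit:
send_rows --pt "0 0 0 0 -6.75 0" --pt "0.04 0 0.0205 0 0 0" --pt "0.043 0 0.022 0 0 0" --pt "0.043 0 0.022 0 0 0" --pt "0.043 0 0.022 0 0 0" --pt "0.043 0 0.022 0 0 0" --pt "0.043 0 0.022 0 0 0" --pt "0.028 0 0.0145 0 0 0"

```text
clock: 33.25
eef_pos: [411.5, -321.9, 183.4]
tcp_rot: [-1.57, -0.0, -2.271]
contact_force: [0.8, 1.1, 0.6]
opening: 0.996
```

Emit:
send_rows --pt "0 0.01 0 0 0 0" --pt "0 0.01 0 0 0 0" --pt "0 0 0 0 0 0"

```text
clock: 33.55
eef_pos: [411.5, -317.5, 161.5]
tcp_rot: [-1.574, 0.0, -2.271]
contact_force: [0.1, 0.2, -0.3]
opening: 1.0
```

```bash
python3 p.py 413.6 -319.2 55 -130
```

```text
t 33.5 pos [ 411.5 -317.5  161.5] yaw -130.14 down [-0.0025  0.0023 -1.    ] open 1.00 F [ 0.1  0.2 -0.3] q6 0.04
turn ay -0.14 ; shift x -0.0001 y 0.1065 z 0.0027 ; q6 end 0.04
```

Emit:
send_rows --pt "0 0.015 0.001 0 0 0" --pt "0 0.025 0 0 0 0" --pt "0 0.025 0 0 0 0" --pt "0 0.02 0 0 0 0" --pt "0 0.012 0 0 0 0" --pt "0 0.005 0 0 0 0" --pt "0 0 0 0 0 0" --pt "0 0 0 0 0 0"

```text
clock: 34.35
eef_pos: [413.7, -319.8, 62.0]
tcp_rot: [-1.57, 0.0, -2.273]
contact_force: [-0.8, 0.2, 0.8]
opening: 1.002
```

```bash
python3 p.py 413.6 -319.2 55 -130; python3 - <<'E'
from m import *
d=grab('scene'); save('s19.png',cv2.resize(d['frame'][150:270,160:320],(800,600)))
E
```

```text
t 34.4 pos [ 413.7 -319.8   62. ] yaw -130.22 down [ 8.e-04 -6.e-04 -1.e+00] open 1.00 F [-0.8  0.2  0.8] q6 0.04
turn ay -0.22 ; shift x -0.0004 y 0.0070 z -0.0005 ; q6 end 0.04
```

View pics/s19.png

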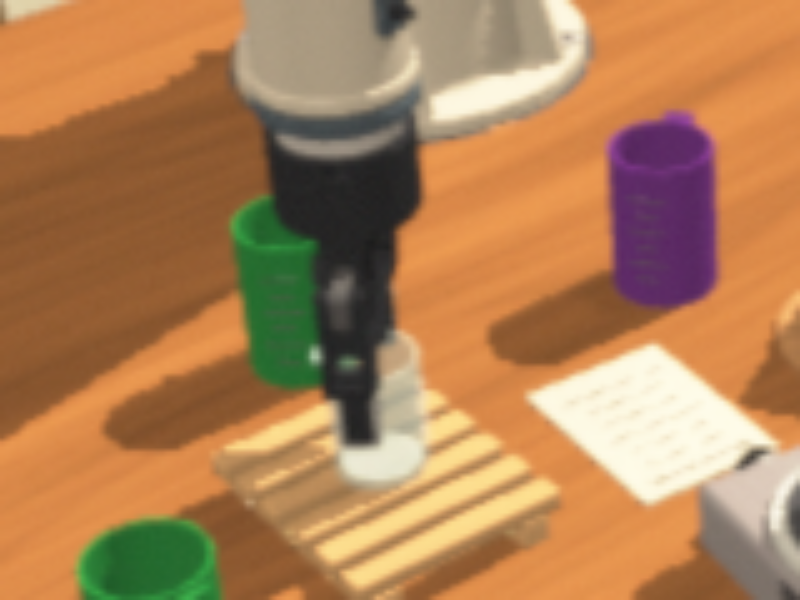

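Emit:
send_rows --pt "0 0.005 0 0 0 0" --pt "0 0 0 0 0 0"

```text
clock: 34.6
eef_pos: [413.2, -319.7, 56.3]
tcp_rot: [-1.571, 0.0, -2.273]
contact_force: [0.7, -0.8, -0.2]
opening: 1.0
```

Emit:
send_rows --pt "0 0 0 0 0 0" --pt "0 0 0 0 0 0" --pt "0 0 0 0 0 0" --pt "0 0 0 0 0 0" --pt "0 0 0 0 0 0" --pt "0 0 0 0 0 0" --pt "0 0 0 0 0 0" --gripper 0 --squeeze 30

```text
clock: 35.3
eef_pos: [413.2, -319.7, 56.6]
tcp_rot: [-1.571, -0.0, -2.273]
contact_force: [-2.2, 0.2, 6.3]
opening: 0.581
```

```bash
python3 p.py 668.1 162.2 200 -130
```

```text
t 35.3 pos [ 413.2 -319.7   56.6] yaw -130.25 down [ 1.e-04 -1.e-04 -1.e+00] open 0.58 F [-2.2  0.2  6.3] q6 0.04
turn ay -0.25 ; shift x -0.5330 y -0.1434 z -0.1145 ; q6 end 0.94
```

Emit:
send_rows --pt "0 -0.01 0 0 0 0" --pt "0 -0.02 0 0 0 0" --pt "0 -0.03 0 0 0 0" --pt "0 -0.035 0 0 0 0" --pt "0 -0.03 0 0 0 0" --pt "0 -0.02 0 0 0 0" --pt "0 0 0 0 0 0"

```text
clock: 36.0
eef_pos: [414.6, -320.8, 204.6]
tcp_rot: [-1.565, 0.0, -2.273]
contact_force: [-0.4, -1.2, -0.9]
opening: 0.588
```

```bash
python3 p.py 668.1 162.2 200 -130.3; python3 - <<'E'
from m import *
d=grab('scene'); save('s20.png',cv2.resize(d['frame'][150:270,160:320],(800,600)))
E
```

```text
t 36.0 pos [ 414.6 -320.8  204.6] yaw -130.25 down [ 0.0045 -0.0035 -1.    ] open 0.59 F [-0.4 -1.2 -0.9] q6 0.04
turn ay 0.05 ; shift x -0.5323 y 0.0046 z -0.1191 ; q6 end 0.94
```

View pics/s20.png

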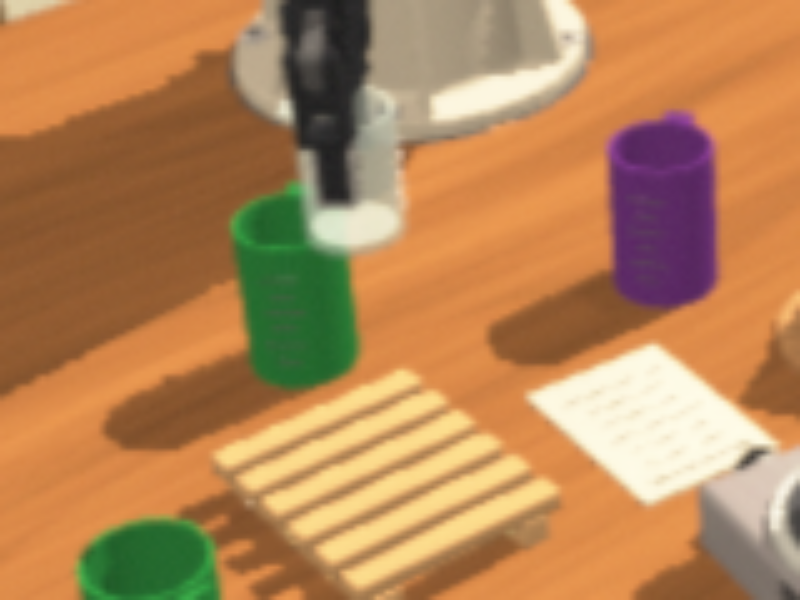

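Emit:
send_rows --pt "-0.022 0 -0.0049 0 0 0" --pt "-0.044 0 -0.00985 0 0 0" --pt "-0.044 0 -0.00985 0 0 0" --pt "-0.044 0 -0.00985 0 0 0" --pt "-0.044 0 -0.00985 0 0 0" --pt "-0.044 0 -0.00985 0 0 0" --pt "-0.044 0 -0.00985 0 0 0" --pt "-0.044 0 -0.00985 0 0 0"

```text
clock: 36.85
eef_pos: [569.7, -18.2, 199.6]
tcp_rot: [-1.573, -0.002, -2.273]
contact_force: [1.1, -0.6, -0.5]
opening: 0.583
```

Emit:
send_rows --pt "-0.044 0 -0.00985 0 0 0" --pt "-0.044 0 -0.00985 0 0 0" --pt "-0.044 0 -0.00985 0 0 0" --pt "-0.044 0 -0.00985 0 0 0" --pt "-0.0265 0 -0.006 0 0 0" --pt "0 0.015 0 0 0 0" --pt "0 0.02 0 0 0 0" --pt "0 0.015 0 0 0 0"

```text
clock: 37.65
eef_pos: [664.4, 163.0, 147.8]
tcp_rot: [-1.573, -0.003, -2.273]
contact_force: [-0.3, -1.0, -1.7]
opening: 0.584
```

Emit:
send_rows --pt "0 0.01 0 0 0 0" --pt "0 0.01 0 0 0 0" --pt "0 0 0 0 0 0" --pt "0 0 0 0 0 0"

```text
clock: 38.05
eef_pos: [666.4, 163.6, 131.5]
tcp_rot: [-1.571, 0.0, -2.274]
contact_force: [0.6, -0.2, 0.1]
opening: 0.586
```

```bash
python3 p.py 668.1 162.2 90.6 -130.3
```

```text
t 38.0 pos [666.4 163.6 131.5] yaw -130.27 down [ 3.e-04  0.e+00 -1.e+00] open 0.59 F [ 0.6 -0.2  0.1] q6 0.94
turn ay 0.03 ; shift x -0.0001 y 0.0409 z 0.0022 ; q6 end 0.94
```

Emit:
send_rows --pt "0 0.01 0.002 0 0 0" --pt "0 0.012 0 0 0 0" --pt "0 0.008 0 0 0 0" --pt "0 0.005 0 0 0 0" --pt "0 0.003 0 0 0 0" --pt "0 0.001 0 0 0 0" --pt "0 0 0 0 0 0" --pt "0 0 0 0 0 0"

```text
clock: 38.85
eef_pos: [668.0, 162.6, 92.6]
tcp_rot: [-1.57, 0.0, -2.273]
contact_force: [2.1, -0.6, 0.1]
opening: 0.581
```

```bash
python3 p.py 668.1 162.2 90.6 -130.3; python3 - <<'E'
from m import *
d=grab('scene'); save('s21.png',cv2.resize(d['frame'][130:250,350:510],(800,600)))
E
```

```text
t 38.9 pos [668.  162.6  92.6] yaw -130.25 down [ 6.e-04  1.e-04 -1.e+00] open 0.58 F [ 2.1 -0.6  0.1] q6 0.94
turn ay 0.05 ; shift x 0.0003 y 0.0020 z 0.0003 ; q6 end 0.94
```

View pics/s21.png

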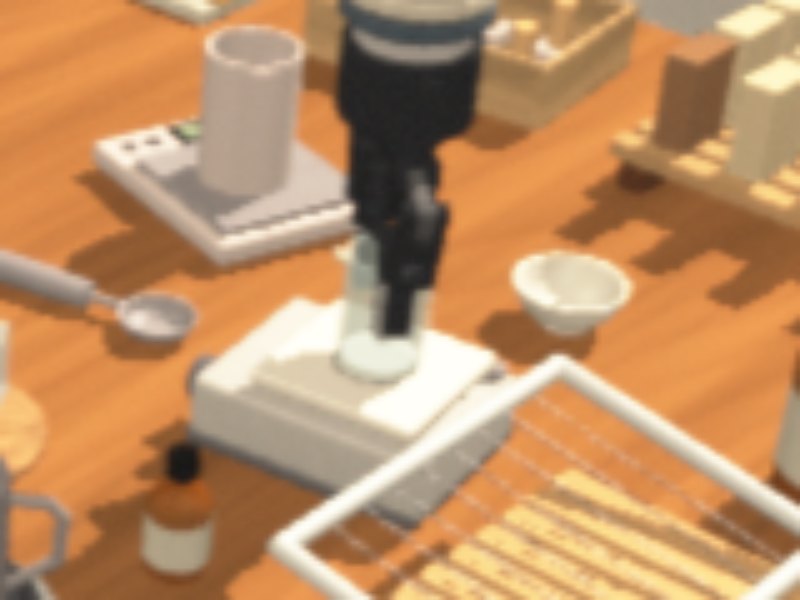

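Emit:
send_rows --pt "0 0.001 0 0 0 0" --pt "0 0.001 0 0 0 0" --pt "0 0 0 0 0 0" --pt "0 0 0 0 0 0"

```text
clock: 39.3
eef_pos: [668.0, 162.6, 90.6]
tcp_rot: [-1.571, 0.0, -2.273]
contact_force: [-0.3, -0.2, 3.2]
opening: 0.584
```

Emit:
send_rows --pt "0 0 0 0 0 0" --pt "0 0 0 0 0 0" --pt "0 0 0 0 0 0" --pt "0 0 0 0 0 0" --pt "0 -0.01 0 0 0 0" --pt "0 -0.03 0 0 0 0" --pt "0 -0.04 0 0 0 0" --pt "0 -0.03 0 0 0 0" --gripper 1

```text
clock: 40.1
eef_pos: [668.3, 162.7, 203.2]
tcp_rot: [-1.57, 0.001, -2.273]
contact_force: [0.2, -0.8, -0.5]
opening: 0.999
```

Emit:
send_rows --pt "0 0 0 0 -8.55 0" --pt "0 0 0 0 -8.55 0" --pt "0 0 0 0 -8.55 0" --pt "0 0 0 0 -8.55 0" --pt "0 0 0 0 -8.55 0" --pt "0 0 0 0 -8.55 0" --pt "0 0 0 0 -8.55 0" --pt "0 0 0 0 -8.55 0"

```text
clock: 40.9
eef_pos: [667.9, 162.5, 201.1]
tcp_rot: [-1.57, -0.0, -1.073]
contact_force: [0.3, 0.3, -0.2]
opening: 1.002
```

```bash
python3 p.py 484.8 -9.3 150 -61.8; python3 - <<'E'
from m import *
c=grab('top'); d=grab('scene'); np.save('top5.npy',c,allow_pickle=True); np.save('scene5.npy',d,allow_pickle=True)
for k,C in(('T',c),('S',d)):
    P=cloud(C); Q=P.reshape(-1,3)
    q=Q[(np.hypot(Q[:,0]-485,Q[:,1]+9)<65)&(Q[:,2]>42)&(Q[:,2]<62)]; print('mould',k,cv2.minAreaRect(q[:,:2].astype(np.float32)),np.percentile(q[:,2],[50,95]))
    hsv=cv2.cvtColor(C['frame'],cv2.COLOR_RGB2HSV).astype(int)
    m=(abs(P[...,0]-420)<100)&(abs(P[...,1]+323)<90)&(P[...,2]>21)&(P[...,2]<35)
    q=P[m]; print('rack',k,cv2.minAreaRect(q[:,:2].astype(np.float32)),np.median(q[:,2]))
    mm=cv2.morphologyEx(m.astype(np.uint8),cv2.MORPH_CLOSE,np.ones((5,5)))
    ct=max(cv2.findContours(mm,cv2.RETR_EXTERNAL,cv2.CHAIN_APPROX_NONE)[0],key=cv2.contourArea)
    q=np.array([onz(C,*p[0],28)[:2] for p in ct],np.float32); print('  contour',cv2.minAreaRect(q))
save('c22.png',np.hstack([cv2.resize(c['frame'][185:245,368:428],(400,400)),cv2.resize(d['frame'][200:270,200:270],(400,400))]))
save('t22.png',c['frame'])
E
```

```text
t 40.9 pos [667.9 162.5 201.1] yaw -61.50 down [ 6.e-04  1.e-04 -1.e+00] open 1.00 F [ 0.3  0.3 -0.2] q6 -0.26
turn ay 0.30 ; shift x 0.0649 y 0.0511 z -0.2425 ; q6 end -0.51
mould T ((484.5327453613281, -9.890213012695312), (62.958492279052734, 96.17706298828125), 27.983295440673828) [49.13804962 58.22686694]
rack T ((420.727294921875, -324.48870849609375), (127.28209686279297, 149.96531677246094), 86.4060287475586) 28.261613685554266
  contour ((420.2484436035156, -323.12054443359375), (127.10101318359375, 149.42135620117188), 86.68048095703125)
mould S ((483.8846435546875, -9.7828369140625), (64.34506225585938, 106.31558990478516), 27.3596248626709) [49.94453837 57.96821786]
rack S ((420.629150390625, -323.5081787109375), (129.494873046875, 157.51266479492188), 87.77680969238281) 27.709157926229523
  contour ((424.60137939453125, -326.1029357910156), (130.1209259033203, 159.58566284179688), 87.18119812011719)
```

View pics/c22.png

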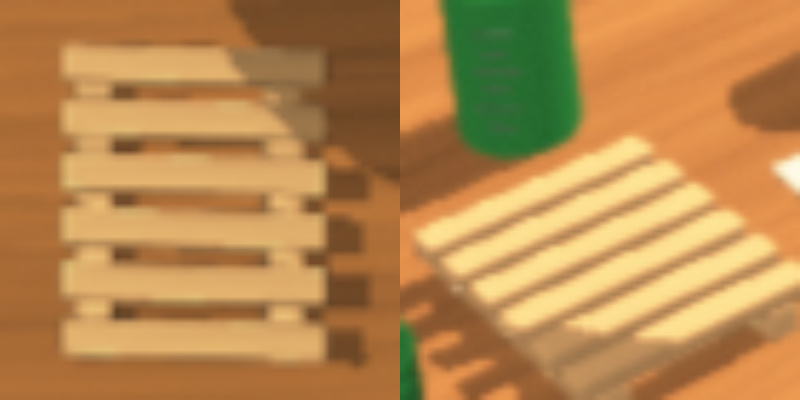

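Emit:
send_rows --pt "0.0108 0 -0.0404 0 0.3 0" --pt "0.0108 0 -0.0404 0 0 0" --pt "0.0108 0 -0.0404 0 0 0" --pt "0.0108 0.01 -0.0404 0 0 0" --pt "0.0108 0.02 -0.0404 0 0 0" --pt "0.0108 0.02 -0.0404 0 0 0" --pt "0 0.02 0 0 0 0" --pt "0 0.02 0 0 0 0"

```text
clock: 41.8
eef_pos: [483.4, -9.0, 110.5]
tcp_rot: [-1.57, -0.001, -1.092]
contact_force: [0.6, -0.7, -0.2]
opening: 1.001
```

Emit:
send_rows --pt "0 0.01 0 0 0 0" --pt "0 0 0 0 0 0" --pt "0 0 0 0 0 0"

```text
clock: 42.1
eef_pos: [484.4, -8.0, 100.8]
tcp_rot: [-1.57, -0.0, -1.086]
contact_force: [0.4, -0.1, 0.8]
opening: 1.0
```

```bash
python3 p.py 484.6 -9.5 17.5 -61.9
```

```text
t 42.1 pos [484.4  -8.  100.8] yaw -62.22 down [ 4.e-04  0.e+00 -1.e+00] open 1.00 F [ 0.4 -0.1  0.8] q6 -0.50
turn ay -0.32 ; shift x 0.0014 y 0.0833 z -0.0005 ; q6 end -0.51
```

Emit:
send_rows --pt "0.001 0.015 -0.0005 0 -0.3 0" --pt "0 0.02 0 0 0 0" --pt "0 0.02 0 0 0 0" --pt "0 0.015 0 0 0 0" --pt "0 0.009 0 0 0 0" --pt "0 0.004 0 0 0 0" --pt "0 0 0 0 0 0" --pt "0 0 0 0 0 0"

```text
clock: 42.9
eef_pos: [484.5, -9.3, 18.0]
tcp_rot: [-1.57, -0.001, -1.08]
contact_force: [0.2, 0.1, 0.4]
opening: 1.001
```

Emit:
send_rows --pt "0 0 0 0 0 0" --pt "0 0 0 0 0 0" --pt "0 0 0 0 0 0" --pt "0 0 0 0 0 0" --pt "0 0 0 0 0 0" --pt "0 0 0 0 0 0" --gripper 0 --squeeze 50

```text
clock: 43.5
eef_pos: [484.5, -9.3, 18.1]
tcp_rot: [-1.57, -0.001, -1.08]
contact_force: [-1.3, -0.0, 7.0]
opening: 0.72
```

Emit:
send_rows --pt "0 -0.008 0 0 0 0" --pt "0 -0.015 0 0 0 0" --pt "0 -0.025 0 0 0 0" --pt "0 -0.03 0 0 0 0" --pt "0 -0.03 0 0 0 0" --pt "0 -0.02 0 0 0 0" --pt "0 -0.01 0 0 0 0" --pt "0 0 0 0 0 0"

```text
clock: 44.3
eef_pos: [484.5, -9.3, 156.5]
tcp_rot: [-1.569, -0.001, -1.08]
contact_force: [-0.0, 0.5, -3.6]
opening: 0.714
```

```bash
python3 p.py 420.5 -323.8 150 -3.2;python3 - <<'E'
from m import *
d=grab('scene'); save('s23.png',cv2.resize(d['frame'][130:250,240:400],(800,600)))
E
```

```text
t 44.3 pos [484.5  -9.3 156.5] yaw -61.86 down [ 2.4e-03 -1.0e-04 -1.0e+00] open 0.71 F [-0.   0.5 -3.6] q6 -0.51
turn ay -58.66 ; shift x -0.0463 y 0.0065 z -0.3175 ; q6 end -2.17
```

View pics/s23.png

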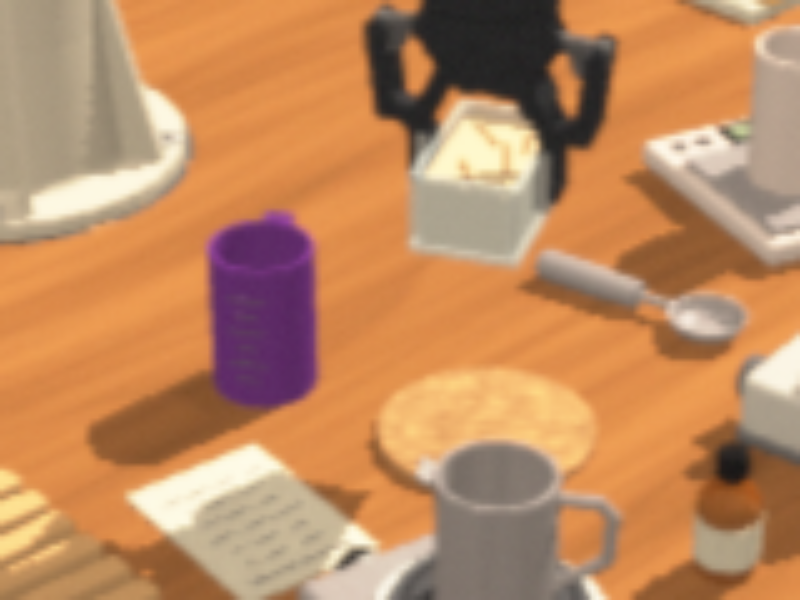

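Emit:
send_rows --pt "0 -0.005 0 0 -8.38 0" --pt "0 -0.005 0 0 -8.38 0" --pt "0 0 0 0 -8.38 0" --pt "0 0 0 0 -8.38 0" --pt "0 0 0 0 -8.38 0" --pt "0 0 0 0 -8.38 0" --pt "0 0 0 0 -8.38 0" --pt "-0.004 0 -0.025 0 0 0"

```text
clock: 45.15
eef_pos: [478.0, -32.8, 163.7]
tcp_rot: [-1.57, 0.002, -0.049]
contact_force: [0.5, -1.0, -2.3]
opening: 0.722
```

Emit:
send_rows --pt "-0.0065 0 -0.044 0 0 0" --pt "-0.0065 0 -0.044 0 0 0" --pt "-0.0065 0 -0.044 0 0 0" --pt "-0.0065 0 -0.044 0 0 0" --pt "-0.0065 0 -0.044 0 0 0" --pt "-0.006 0 -0.042 0 0 0" --pt "-0.004 0.01 -0.03 0 0 0" --pt "0 0.02 0 0 0 0"

```text
clock: 45.95
eef_pos: [419.5, -327.1, 134.6]
tcp_rot: [-1.573, -0.001, -0.059]
contact_force: [0.5, 0.8, -3.4]
opening: 0.717
```

Emit:
send_rows --pt "0 0.02 0 0 0 0" --pt "0 0.02 0 0 0 0" --pt "0 0.02 0 0 0 0" --pt "0 0 0 0 0 0" --pt "0 0 0 0 0 0"

```text
clock: 46.45
eef_pos: [419.0, -322.6, 74.3]
tcp_rot: [-1.569, 0.002, -0.056]
contact_force: [-0.1, -0.8, -2.3]
opening: 0.719
```

```bash
python3 p.py 420.5 -323.8 38.1 -3.2
```

```text
t 46.5 pos [ 419.  -322.6   74.3] yaw -3.19 down [-0.0022  0.0017 -1.    ] open 0.72 F [-0.1 -0.8 -2.3] q6 -2.17
turn ay 0.01 ; shift x 0.0015 y 0.0362 z -0.0011 ; q6 end -2.17
```

Emit:
send_rows --pt "0.001 0.01 -0.001 0 0 0" --pt "0 0.01 0 0 0 0" --pt "0 0.006 0 0 0 0" --pt "0 0.004 0 0 0 0" --pt "0 0.002 0 0 0 0" --pt "0 0 0 0 0 0" --pt "0 0 0 0 0 0"

```text
clock: 47.15
eef_pos: [420.9, -324.4, 43.5]
tcp_rot: [-1.571, -0.0, -0.056]
contact_force: [0.3, 0.5, -1.9]
opening: 0.723
```

```bash
python3 p.py 420.5 -323.8 38.1 -3.2;python3 - <<'E'
from m import *
d=grab('scene'); save('s24.png',cv2.resize(d['frame'][150:270,160:320],(800,600)))
E
```

```text
t 47.1 pos [ 420.9 -324.4   43.5] yaw -3.19 down [ 2.e-04 -2.e-04 -1.e+00] open 0.72 F [ 0.3  0.5 -1.9] q6 -2.17
turn ay 0.01 ; shift x -0.0004 y 0.0054 z 0.0006 ; q6 end -2.17
```

View pics/s24.png

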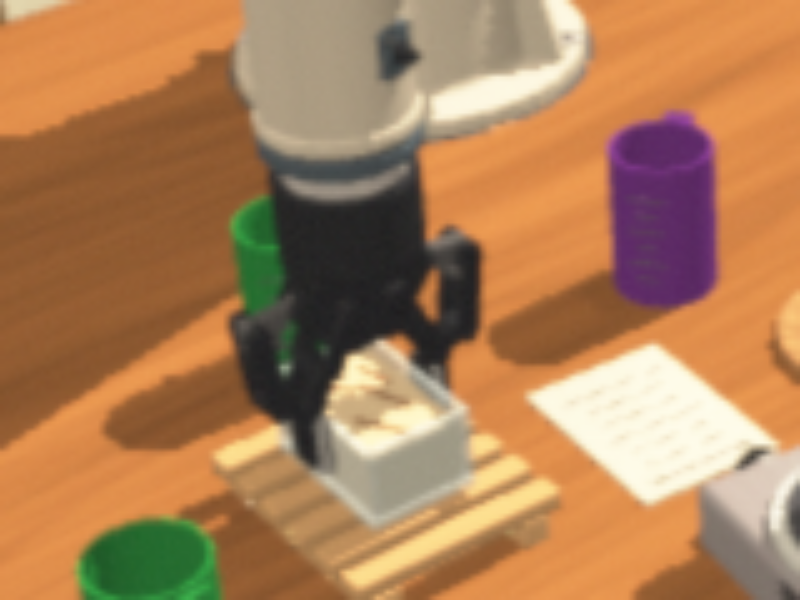

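Emit:
send_rows --pt "0 0.002 0.0005 0 0 0" --pt "0 0.002 0 0 0 0" --pt "0 0.001 0 0 0 0" --pt "0 0 0 0 0 0" --pt "0 0 0 0 0 0"

```text
clock: 47.7
eef_pos: [420.8, -323.8, 38.2]
tcp_rot: [-1.571, 0.0, -0.056]
contact_force: [0.3, -0.5, -2.9]
opening: 0.718
```

Emit:
send_rows --pt "0 0.001 0 0 0 0" --pt "0 0 0 0 0 0" --pt "0 0 0 0 0 0"

```text
clock: 48.0
eef_pos: [420.8, -323.8, 38.1]
tcp_rot: [-1.571, -0.0, -0.056]
contact_force: [-2.6, 1.7, 8.8]
opening: 0.716
```

Emit:
send_rows --pt "0 -0.0005 0 0 0 0" --pt "0 0 0 0 0 0" --pt "0 0 0 0 0 0" --pt "0 0 0 0 0 0" --pt "0 -0.015 0 0 0 0" --pt "0 -0.04 0 0 0 0" --pt "0 -0.045 0 0 0 0" --pt "0 -0.045 0 0 0 0" --gripper 1

```text
clock: 48.8
eef_pos: [420.4, -323.5, 184.1]
tcp_rot: [-1.57, 0.001, -0.056]
contact_force: [0.5, -0.1, -0.5]
opening: 0.998
```

Emit:
send_rows --pt "0 -0.02 0.02 0 0 0" --pt "0 0 0.045 0 0 0" --pt "0 0 0.045 0 0 0" --pt "0 0 0.045 0 0 0" --pt "0 0 0.045 0 0 0" --pt "0 0 0.04 0 0 0" --pt "0 0 0.02 0 0 0" --pt "0 0 0 0 0 0"

```text
clock: 49.6
eef_pos: [435.1, -62.1, 202.8]
tcp_rot: [-1.57, 0.0, -0.053]
contact_force: [-0.2, -0.8, -0.7]
opening: 0.998
```

```bash
cat > chk.py <<'E'
from m import *
c=grab('top'); d=grab('scene'); save('tF.png',c['frame']); save('sF.png',d['frame'])
for k,C in(('T',c),('S',d)):
    for n,x,y,z,R in (('jug',656,-177,142,31),('glass',668,162,132,25),('beaker',435,333,123,32)):
        print(k,n,rim(C,x,y,z,R))
    Q=cloud(C).reshape(-1,3); q=Q[(np.hypot(Q[:,0]-420,Q[:,1]+324)<65)&(Q[:,2]>62)&(Q[:,2]<82)]; print('mould',cv2.minAreaRect(q[:,:2].astype(np.float32)),np.percentile(q[:,2],[50,95]))
E
python3 chk.py; python3 p.py 420 -60 180 -3
```

```text
T jug (array([ 657.9, -178. ]), 104, np.float64(0.9), np.float64(141.3))
T glass (array([669.1, 161.1]), 77, np.float64(1.1), np.float64(131.3))
T beaker (array([434.3, 332.2]), 109, np.float64(1.0), np.float64(121.8))
mould ((419.4012145996094, -326.135009765625), (63.2442626953125, 96.39185333251953), 87.146240234375) [69.90122627 78.32549513]
S jug (array([ 658.9, -179.3]), 198, np.float64(1.3), np.float64(140.4))
S glass (array([669.9, 160.6]), 108, np.float64(1.3), np.float64(129.7))
S beaker (array([434.2, 331.2]), 97, np.float64(1.4), np.float64(121.5))
mould ((419.32763671875, -325.72637939453125), (65.9916000366211, 101.37776947021484), 86.62419891357422) [69.51359226 77.47747485]
t 49.7 pos [435.3 -64.2 202.8] yaw -3.10 down [ 0.e+00 -4.e-04 -1.e+00] open 1.00 F [ 0.1 -0.2  1.1] q6 -1.67
turn ay -0.10 ; shift x -0.0155 y 0.0228 z 0.0034 ; q6 end -1.66
```

View pics/tF.png

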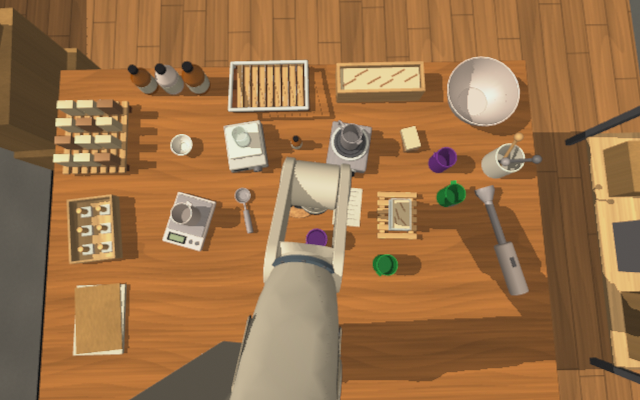

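View pics/sF.png

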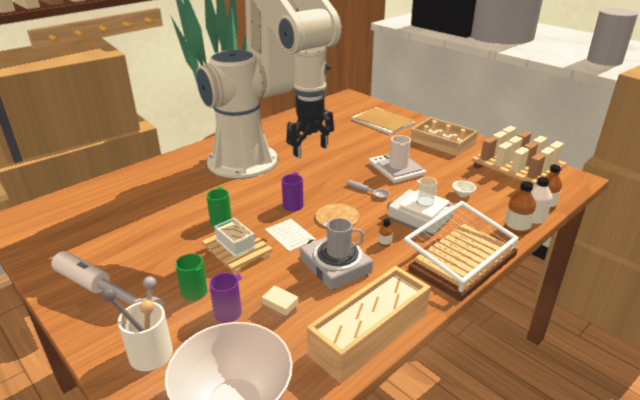

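```bash
python3 -c "
from h import *
s=r.sense(); print(s['clock'],abs(s['qvel']).max(),s['contact_force'])
print(r.sign_off())"
```

```text
49.7 0.028594001051459875 [ 0.14254387 -0.24889805  1.09065406]
the job is handed in; nothing more can be done
None
```

All four pieces are on their own equipment, each lowered until it touched before release, and the job was handed in at about 50 s of the 144 s allowed. I parked the beaker and then the mould on the cork mat to make the swaps.

The last two-view check, with the arm clear, compared each piece with the centre of its place:

| Piece | Place | Offset from centre (two views) |
|---|---|---|
| Jug | Hotplate | about 2 mm and 3 mm |
| Glass beaker | Stirrer ring | about 1.5 mm and 2.4 mm |
| Plastic beaker | Scale pan | about 1.5 mm and 2.3 mm |
| Mould | Rack | about 2–3 mm, and square to it within about 1° |

- **Upright:** rim and top heights match each piece standing upright on its place, within about 1 to 2 mm.
- **Bottle and mat:** in the last pictures the amber bottle is at the same pixels as at the start, and the mat is empty.
- **Disagreements:** an outline fit of the hotplate from the scene view was 5–8 mm off. I used the plate's centre dot instead, which agreed within 1 mm across both views. The glass's spout angle read between -123° and -137°, so I gripped at -130°, and the grasp held.

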